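# Set the pressure dial of a rod straightener by clicks and lock it

### The job

Set the rod straightener: turn its round dial clockwise until it comes up gently but definitely against its stop, without forcing it, then turn it back exactly three clicks and let go. Then swing the lock lever all the way over, to the side opposite to where it leans now, and leave everything else on the bench alone.

Things in the scene. Friction and masses are not known exactly. Their poses are not given: they have to be found in the camera images.
- machine: Rod straightener bolted to the bench: grey bed plate 120 (x) x 360 (y) x 12 mm, origin at the centre of its underside on the bench, x across it, y along the rod. A bridge (74 x 160 mm, top 136 mm above the bench) stands over its middle on four posts; the dial is on top of the bridge, over this origin; the lock lever stands on the plate 135 mm towards +y.
- dial_grip (a point): Point on the dial's vertical axis at a good height to grip (164 mm above the bench), fixed to the machine: it does not turn with the dial. The dial is a round black ribbed rubber knob 40 mm across, from 142 to 176 mm above the bench, to be gripped at any yaw; it carries no mark and starts 4 to 8 clicks from its stop.
- roller (a joint): Height (m) of the pressure roller under the bridge above its zero-click place; 0.0001 per click, too little to read reliably. 16 clicks a turn (22.5 degrees each): about 0.1 N m carries the dial over the ridge to the next click, where it drops in and rests by itself. Anticlockwise from above raises it.
- stopper: The dial's stop for clockwise turning, hidden inside it on its axis (142 mm above the bench). The first rest place (zero clicks) lies 2 degrees before it. It is springy (3.2 N m/rad): press on it with about 0.2 to 0.35 N m; over 0.45 N m damages it; let go, the dial returns to zero clicks. It stands still: its pose tells nothing of the dial.
- lock (a joint): Lock lever, angle (rad): 0 leaning to the machine's -x (unlocked, start 0 to 0.12), 1.0 leaning to its +x, against its end (locked). It stays where it is left; a light push moves it.
- lock_tip (a point): Centre of the 26 mm ball on the tip of the steel lock lever, a 10 mm thick rod 75 mm long from a pivot 34 mm above the bench, in a block 70 x 50 mm on the plate; it swings in a plane parallel to the machine's x and z.
- offcut: Bystander: wood offcut 30 x 22 x 22 mm on the plate's -y end; origin centre of underside.
- collar: Bystander: steel ring 32 mm across, 12 mm high, on the plate's -y end; origin centre of underside.
- wrench: Bystander: wrench 170 mm lying flat before the machine; origin underside.
- brush: Bystander: brush 200 mm lying beyond the machine; origin underside.
- hammer: Bystander: hammer lying on the bench; origin underside.
- mug: Bystander: white mug 80 mm across, 95 mm high; origin centre of underside.
- jar: Bystander: amber jar 70 mm across, 90 mm high; origin centre of underside.

How it is judged:
On the way, in this order (a step that is already met when the one before it is completed fails the run):
1. the dial is turned clockwise against its stop (contact force between stopper and anything else above 4 N), for 0.1 s.
2. the dial rests three clicks back from the stop, let go, the lever not yet swung (value of joint roller between 0.000265 and 0.000335 m and contact force between the fingers and machine below 0.2 N and value of joint lock below 0.3 rad), for 0.2 s.
3. the lock lever is swung over (value of joint lock above 0.9 rad), for 0.1 s.
At the end, for the whole second after the job is handed in: The dial rests exactly three clicks back from its stop (roller 0.265 to 0.335 mm up, a third of a click either way) and the lock lever is swung over (at least 0.9 of 1.0 rad) (value of joint roller between 0.000265 and 0.000335 m and value of joint lock above 0.9 rad); the robot touches nothing.
It fails at once if the stop is forced (over 34 N on it, more than 0.45 N m at the dial) (contact force between stopper and anything else above 34 N).
It fails at once if a bystander is moved by more than 20 mm (distance of any of offcut, collar, wrench, brush, hammer, mug, jar from where it was at the start of the episode above 0.02 m).
It also fails if it takes over 72 s, if anything falls off the work surface, if the arm or the gripper's body presses on something with over 40 N, if the wrist force passes 120 N, or if a joint passes its speed limit or range.

### The arm

A 6-joint arm with a two-finger parallel gripper is mounted at the origin on the work surface. World frame = base frame: x ahead of the robot, y to its left, z up, the work surface at z = 0. Lengths are in m, angles in rad, forces in N, time in s.
With the tool pointing down it reaches from about 0.325 to 0.85 m from the base axis. Payload 4.4 kg.
Tool frame: the origin (TCP) lies midway between the tips of the shut fingers; the grasp point (between the pads) lies grip_point_offset behind it (grip_point_offset is the distance from the TCP to the grasp point, in m); z points along the fingers, y is the direction in which the jaws open and shut (so a half turn about z gives the same grasp; the last joint's range is limited). The gripper opens to 94 mm and grips with 3 to 60 N. Pads are 16 mm wide; open, the fingers measure 119 mm over their backs; the gripper's body (75 mm by 177 mm) begins 78 mm behind the grasp point.
Start: joints at [-1.363, 0.207, 1.542, -0, 1.393, -0.15], TCP at [0.201, -0.539, 0.205] pointing down, gripper open.
Joint ranges: [-2.73, 2.73], [-0.86, 2.22], [0.23, 2.46], [-1.11, 4.25], [0.08, 2.63], [-2.82, 2.82]. Speed limits (rad/s): [2.79, 2.79, 3.14, 3.14, 3.14, 3.14].

### API

Orientations are given as a unit quaternion [w, x, y, z].
In Python, from rig import get_obs, camera, camera_params, close_job, grip_point_offset gives the robot as it stands.
- The arm moves only by the tool send_rows, never from a script. Its argument "moves" is a list of rows, each an object with "delta_pos": the shift along the tool's x, y, z in mm, a list of three; "yaw": the turn about the tool's z in rad. A call has 1 to 5 rows; each row is the pose to reach, as a shift and turn from the pose measured when the call began, along the tool's axes at that moment; what a row does not reach only later rows make up. A row lasts 1/12 s, in which the tool goes at most 41.7 mm and 7.16 degrees, less where a joint would pass 70% of its speed; a pose out of reach is approached as far as the arm can. A call with a gripper value outside its range is refused whole. "grip" is the gripper command: -1 is fully open, 1 is shut, values between are in proportion, set as the call begins (left out, the last holds). The fingers move at their own pace and stop on an object; "grip_force" is the grip in N (left out, the last holds). Time passes only in rows, so rows that repeat a pose let the fingers close. It gives the time, the measured TCP pose, the force and the opening at its end, in the units of the state.
- get_obs(): the state, without advancing time (a new reading comes with each control period).
- camera(name): name is "scene" or "top"; returns (picture, depth): 400x640x3 uint8, red, green, blue; 400x640 float32, m along the optical axis (not along the pixel's ray), 0 where there is no reading.
- camera_params(name): a dict with "K" (3x3 intrinsics, pixels), "rvec" (rotation vector, rad) and "tvec" (3), from world to camera coordinates, as OpenCV has them. Camera axes: x right, y down, z forward; pixel columns grow to the right and rows downward; lengths in m; the calibration is good to about 2 mm. A picture is of the moment at which its call begins. camera_params takes no time and is no camera call.
- close_job(): hands the job in, once; it reports no verdict.
The state is a dict: "time": time; "joint_pos": joint angles; "qd": joint speeds; "effort": joint torques, N m; "tool_pos": TCP position; "orientation": TCP orientation; "ft_force": force on the tool from outside, world axes, zero at the start; "moment": the same for the moment, N m; "finger_gap": finger opening in m.
Only numpy, scipy, OpenCV 4.12 (cv2) and the standard library are available. Lean on these libraries where they do the work, as an engineer would, in place of code of your own. Each camera call takes 0.05 s, during which the arm holds its last target.

## Working session

There is one attempt and no reset: what is moved stays moved. The work goes in short steps, Python scripts to look and compute and a tool call to move; the robot and the scene stay as the last step left them, time stands still between calls to the robot, and variables do not carry over. Pictures are saved under pics/ and viewed, and the job is handed in when it is done.

Besides the shell and the picture viewer there is one more tool, called after ">>>" in YAML: its name, and indented under it one key for each argument. send_rows: Moves the arm, as the interface text tells. Its arguments: {"type":"object","properties":{"moves":{"type":"array","items":{"type":"object","properties":{"delta_pos":{"type":"array","items":{"type":"number"}},"yaw":{"type":"number"}}}},"grip":{"type":"number"},"grip_force":{"type":"number"}},"required":["moves"]}

```bash
ls; mkdir -p pics; python3 - <<'E'
from rig import *
import rig,cv2,numpy as np
print(get_obs(), grip_point_offset)
for n in("scene","top"):
    p,d=camera(n); cv2.imwrite(f"pics/{n}0.png",p[:,:,::-1]); np.save(f"pics/{n}0.npy",d); print(n,camera_params(n))
E
```

```text
pics
{'time': 0.0, 'joint_pos': array([-1.36347719e+00,  2.07409837e-01,  1.54290864e+00, -9.79348487e-06,
        1.39348877e+00, -1.50508934e-01]), 'qd': array([-0.00142402,  0.00096669,  0.00157707,  0.00114502, -0.00083383,
        0.00149523]), 'effort': array([-5.62325404e-04, -3.70872831e+01, -2.81416923e+01,  6.96814083e-02,
        3.62563762e-02, -1.77954039e-04]), 'tool_pos': array([ 0.20120629, -0.53780859,  0.20431807]), 'orientation': array([-1.10671616e-03,  9.84036774e-01,  1.77961796e-01, -3.62658012e-05]), 'ft_force': array([-0.47675514,  1.53804645,  0.31710242]), 'moment': array([ 0.00332606, -0.03986467, -0.00351894]), 'finger_gap': 0.09410878188794802} 0.0188
scene {'K': array([[414.70299367,   0.        , 317.65178968],
       [  0.        , 414.70299367, 208.40491074],
       [  0.        ,   0.        ,   1.        ]]), 'rvec': array([ 2.26941383,  0.6509433 , -0.24819883]), 'tvec': array([-0.43830554, -0.11048585,  1.5685927 ])}
top {'K': array([[493.93905345,   0.        , 321.87988745],
       [  0.        , 493.93905345, 198.91072523],
       [  0.        ,   0.        ,   1.        ]]), 'rvec': array([ 2.12656041, -2.1181208 ,  0.19432506]), 'tvec': array([0.00541783, 0.51599318, 1.42143959])}
```

View pics/scene0.png

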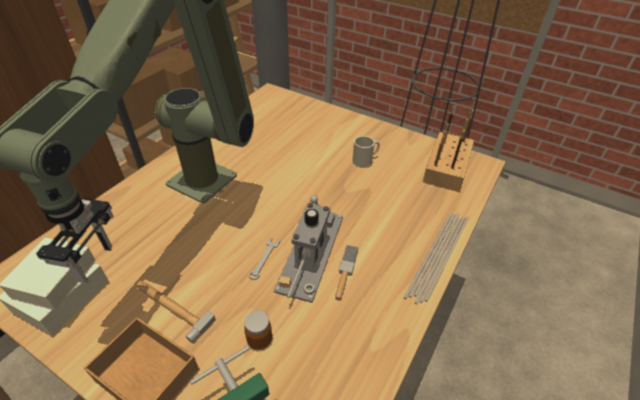

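View pics/top0.png

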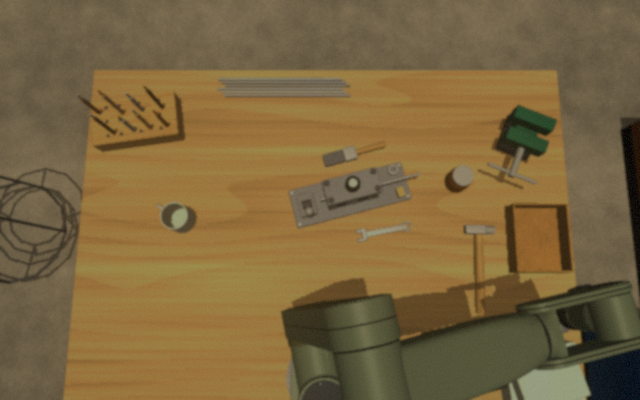

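The top view shows the dial at about (353,184), the lever block at about (308,207) on the +y (left) end of the plate, and the offcut and collar at the right end. I'll zoom in and measure these from depth.

```bash
cat > h.py <<'E'
from rig import *
import cv2,numpy as np
def cloud(n,d):
    c=camera_params(n);K=c["K"];R=cv2.Rodrigues(c["rvec"])[0];t=c["tvec"]
    v,u=np.mgrid[:400,:640]
    P=np.stack([(u-K[0,2])/K[0,0]*d,(v-K[1,2])/K[1,1]*d,d],-1)
    return (P-t)@R
def proj(n,P):
    c=camera_params(n);return cv2.projectPoints(np.float64(P).reshape(-1,3),c["rvec"],c["tvec"],c["K"],None)[0][:,0]
E
python3 - <<'E'
from h import *
for n,box in(("top",(280,155,140,80)),("scene",(265,185,90,125))):
    d=np.load(f"pics/{n}0.npy");im=cv2.imread(f"pics/{n}0.png")
    x,y,w,h=box;cv2.imwrite(f"pics/{n}0z.png",cv2.resize(im[y:y+h,x:x+w],None,fx=min(800//w,600//h),fy=min(800//w,600//h),interpolation=cv2.INTER_CUBIC))
    P=cloud(n,d)[y:y+h,x:x+w].reshape(-1,3);P=P[(d[y:y+h,x:x+w]>0).ravel()]
    for lo,hi in((.004,.02),(.125,.142),(.165,.185)):
        q=P[(P[:,2]>lo)&(P[:,2]<hi)]
        r=cv2.minAreaRect(np.float32(q[:,:2]*1000)); print(n,lo,len(q),q.mean(0).round(4),np.median(q[:,2]).round(4),r)
E
```

```text
top 0.004 3414 [ 0.5278 -0.0833  0.0108] 0.0108 ((539.7797241210938, -77.6676025390625), (248.15866088867188, 431.8155822753906), 0.19906453788280487)
top 0.125 1200 [ 0.5363 -0.0746  0.1359] 0.136 ((539.093994140625, -75.339599609375), (75.36014556884766, 159.88137817382812), 14.856393814086914)
top 0.165 186 [ 0.538  -0.0753  0.1754] 0.1758 ((538.672607421875, -75.17571258544922), (38.50804138183594, 41.81352996826172), 87.86455535888672)
scene 0.004 2450 [ 0.5774 -0.123   0.0117] 0.0114 ((504.2480163574219, -24.8934326171875), (296.1063537597656, 501.01654052734375), 31.96946144104004)
scene 0.125 805 [ 0.5443 -0.0928  0.1349] 0.1351 ((536.2221069335938, -78.36446380615234), (74.9583740234375, 164.75387573242188), 15.301652908325195)
scene 0.165 138 [ 0.5385 -0.0821  0.174 ] 0.175 ((538.3527221679688, -79.4745101928711), (37.830421447753906, 38.99113082885742), 80.61302185058594)
```

View pics/top0z.png

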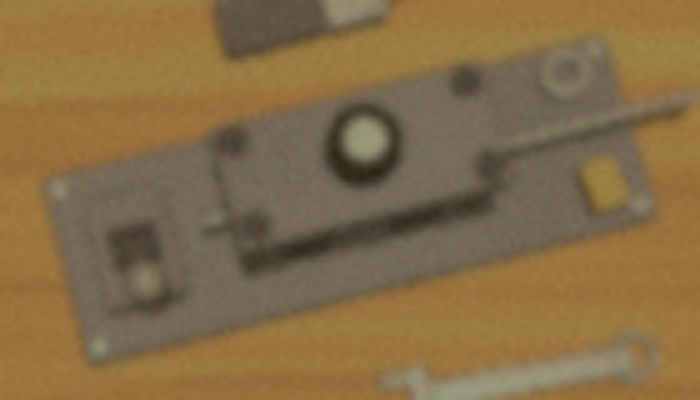

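View pics/scene0z.png

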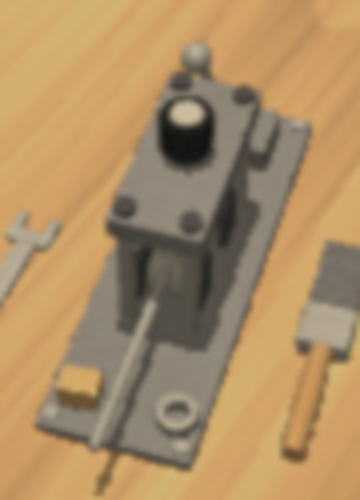

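```bash
python3 - <<'E'
from h import *
a=np.deg2rad(14.86);o=np.array([.5385,-.076]);ex=np.array([np.cos(a),np.sin(a)]);ey=np.array([-ex[1],ex[0]])
for n in("top","scene"):
    P=cloud(n,np.load(f"pics/{n}0.npy")).reshape(-1,3)
    l=np.c_[(P[:,:2]-o)@ex,(P[:,:2]-o)@ey,P[:,2]]
    m=(abs(l[:,0])<.08)&(l[:,1]>.09)&(l[:,1]<.175)&(l[:,2]>.035)
    q=l[m];q=q[np.argsort(-q[:,2])];print(n,len(q));print((q[:25]*1000).round(0).tolist())
print(proj("top",[[*(o+.135*ey),.034]]),proj("scene",[[*(o+.135*ey),.034]]))
E
```

```text
top 303
[[-37.0, 136.0, 118.0], [-38.0, 131.0, 118.0], [-36.0, 139.0, 117.0], [-28.0, 137.0, 117.0], [-30.0, 129.0, 117.0], [-35.0, 130.0, 116.0], [-34.0, 133.0, 116.0], [-28.0, 134.0, 116.0], [-32.0, 129.0, 115.0], [-29.0, 131.0, 115.0], [-40.0, 131.0, 115.0], [-35.0, 142.0, 115.0], [-37.0, 133.0, 115.0], [-37.0, 145.0, 114.0], [-29.0, 140.0, 114.0], [-42.0, 138.0, 114.0], [-41.0, 140.0, 114.0], [-38.0, 140.0, 113.0], [-37.0, 142.0, 113.0], [-31.0, 132.0, 113.0], [-25.0, 131.0, 112.0], [-33.0, 124.0, 112.0], [-39.0, 134.0, 112.0], [-23.0, 139.0, 111.0], [-31.0, 144.0, 111.0]]
scene 86
[[-34.0, 131.0, 117.0], [-41.0, 132.0, 114.0], [-38.0, 133.0, 114.0], [-43.0, 129.0, 112.0], [-33.0, 128.0, 112.0], [-30.0, 129.0, 112.0], [-34.0, 132.0, 111.0], [-37.0, 131.0, 111.0], [-40.0, 130.0, 111.0], [-32.0, 138.0, 111.0], [-39.0, 126.0, 111.0], [-42.0, 125.0, 111.0], [-28.0, 135.0, 111.0], [-36.0, 128.0, 110.0], [-26.0, 127.0, 110.0], [-35.0, 124.0, 109.0], [-38.0, 124.0, 109.0], [-29.0, 127.0, 109.0], [-32.0, 136.0, 109.0], [-27.0, 133.0, 108.0], [-24.0, 134.0, 108.0], [-42.0, 124.0, 108.0], [-32.0, 127.0, 108.0], [-46.0, 139.0, 107.0], [-31.0, 124.0, 106.0]]
[[306.2012433  203.68721501]] [[323.62450236 215.42980127]]
```

```bash
cat >> h.py <<'E'
from scipy.spatial.transform import Rotation as Ro
def rel(target):
    s=get_obs();w,x,y,z=s["orientation"];R=Ro.from_quat([x,y,z,w])
    M=R.as_matrix();print("t",round(s["time"],2),"tcp",s["tool_pos"].round(4),"psi",np.arctan2(M[1,0],M[0,0]).round(3),"tilt",M[:,2].round(4),"J",s["joint_pos"].round(3),"F",s["ft_force"].round(2),"M",s["moment"].round(3),"gap",round(s["finger_gap"],4))
    print("delta mm in tool:",(R.inv().apply(np.array(target)-s["tool_pos"])*1000).round(1))
E
python3 -c "
from h import *
rel([.5385,-.0765,.215])"
```

```text
t 0.1 tcp [ 0.2012 -0.5379  0.2044] psi 0.358 tilt [-4.e-04  2.e-03 -1.e+00] J [-1.364  0.207  1.543 -0.     1.393 -0.15 ] F [-0.65  0.02 -0.13] M [-0.002  0.013 -0.018] gap 0.094
delta mm in tool: [ 477.5 -314.1   -9.8]
```

>>> send_rows:
  moves:
    - {"delta_pos": [25, -16.5, -3], "yaw": -0.1}
    - {"delta_pos": [50, -33, -6], "yaw": -0.2}
    - {"delta_pos": [75, -49.5, -9], "yaw": -0.3}
    - {"delta_pos": [100, -66, -10], "yaw": -0.4}
    - {"delta_pos": [125, -82.5, -10], "yaw": -0.5}
  grip: -1

```text
time: 0.52
tool_pos: [0.2899, -0.4155, 0.2144]
orientation: [-0.001, 0.909, 0.418, 0.0]
ft_force: [-0.1, -0.7, 0.6]
finger_gap: 0.0941
```

```bash
python3 -c "
from h import *
rel([.5385,-.0765,.215])"
```

```text
t 0.52 tcp [ 0.2899 -0.4155  0.2144] psi 0.862 tilt [-5.0e-04  2.3e-03 -1.0e+00] J [-1.133e+00  5.500e-02  1.693e+00  1.000e-03  1.396e+00 -4.250e-01] F [-0.13 -0.74  0.58] M [-0.076  0.006  0.022] gap 0.0941
delta mm in tool: [ 4.192e+02 -3.190e+01  1.000e-01]
```

>>> send_rows:
  moves:
    - {"delta_pos": [32, -2.5, 0], "yaw": -0.11}
    - {"delta_pos": [66, -5, 0], "yaw": -0.22}
    - {"delta_pos": [100, -7.5, 0], "yaw": -0.33}
    - {"delta_pos": [134, -10, 0], "yaw": -0.44}
    - {"delta_pos": [168, -12.5, 0], "yaw": -0.55}

```text
time: 0.93
tool_pos: [0.3901, -0.2781, 0.2143]
orientation: [-0.001, 0.759, 0.651, 0.001]
ft_force: [-0.3, 0.8, 0.0]
finger_gap: 0.0939
```

```bash
python3 -c "
from h import *
rel([.5385,-.0765,.215])"
```

```text
t 0.93 tcp [ 0.3901 -0.2781  0.2143] psi 1.417 tilt [-0.001   0.0029 -1.    ] J [-8.010e-01 -6.000e-03  1.756e+00  1.000e-03  1.395e+00 -6.480e-01] F [-0.3   0.79  0.  ] M [-0.115 -0.095  0.025] gap 0.0939
delta mm in tool: [221.9 115.8  -0.3]
```

>>> send_rows:
  moves:
    - {"delta_pos": [30, 15.5, 0], "yaw": -0.11}
    - {"delta_pos": [60, 31, 0], "yaw": -0.22}
    - {"delta_pos": [90, 46.5, 0], "yaw": -0.33}
    - {"delta_pos": [120, 62, 0], "yaw": -0.44}
    - {"delta_pos": [150, 77.5, 0], "yaw": -0.55}

```text
time: 1.35
tool_pos: [0.4901, -0.14, 0.2142]
orientation: [-0.001, 0.552, 0.834, 0.001]
ft_force: [0.5, -0.5, 0.1]
finger_gap: 0.094
```

```bash
python3 -c "
from h import *
rel([.5385,-.0765,.215])"
```

```text
t 1.35 tcp [ 0.4901 -0.14    0.2142] psi 1.973 tilt [-0.0015  0.0031 -1.    ] J [-0.45   0.062  1.687  0.002  1.396 -0.852] F [ 0.53 -0.55  0.12] M [-0.023 -0.166 -0.024] gap 0.094
delta mm in tool: [39.5 69.4 -0.6]
```

>>> send_rows:
  moves:
    - {"delta_pos": [13, 23, 0], "yaw": -0.11}
    - {"delta_pos": [26, 46, 0], "yaw": -0.22}
    - {"delta_pos": [39.5, 69.5, 0], "yaw": -0.33}
    - {"delta_pos": [39.5, 69.5, 0], "yaw": -0.44}
    - {"delta_pos": [39.5, 69.5, 0], "yaw": -0.55}
  grip: -0.5

```text
time: 1.77
tool_pos: [0.5389, -0.0747, 0.2136]
orientation: [-0.002, 0.3, 0.954, 0.001]
ft_force: [0.4, -0.5, -0.3]
finger_gap: 0.0709
```

>>> send_rows:
  moves:
    - {"delta_pos": [0, 0, 0], "yaw": -0.11}
    - {"delta_pos": [0, 0, 0], "yaw": -0.22}
    - {"delta_pos": [0, 0, 0], "yaw": -0.33}
    - {"delta_pos": [0, 0, 0], "yaw": -0.44}
    - {"delta_pos": [0, 0, 0], "yaw": -0.44}

```text
time: 2.18
tool_pos: [0.5384, -0.0746, 0.2129]
orientation: [-0.002, 0.084, 0.996, 0.002]
ft_force: [-0.2, 0.5, -1.4]
finger_gap: 0.0706
```

```bash
python3 -c "
from h import *
rel([.5385,-.0765,.148])
for n in('scene','top'):
    p,d=camera(n);cv2.imwrite(f'pics/{n}1.png',p[:,:,::-1]);np.save(f'pics/{n}1.npy',d)
p=cv2.imread('pics/scene1.png')[150:320,230:400];cv2.imwrite('pics/scene1z.png',cv2.resize(p,None,fx=3.4,fy=3.4,interpolation=2))
"
```

```text
t 2.18 tcp [ 0.5384 -0.0746  0.2129] psi 2.973 tilt [-0.0041  0.0039 -1.    ] J [-0.299  0.137  1.606  0.003  1.403 -1.701] F [-0.23  0.51 -1.37] M [ 0.092 -0.183  0.017] gap 0.0706
delta mm in tool: [-0.7 -2.1 64.9]
```

View pics/scene1z.png

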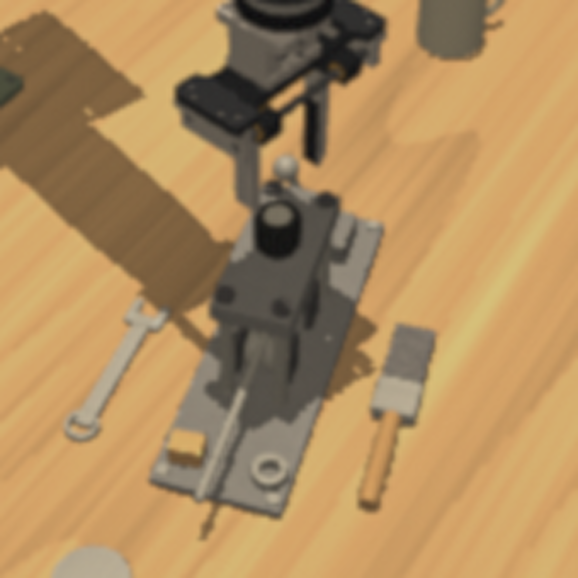

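The picture shows the open fingers straddling the dial from above, with the tips at about (247,200) and (315,155) and the dial top at (278,215). Next I go down, first with a light grip.

>>> send_rows:
  moves:
    - {"delta_pos": [0, -1, 15]}
    - {"delta_pos": [0, -1, 30]}
    - {"delta_pos": [0, -1, 45]}
    - {"delta_pos": [0, -1, 60]}
    - {"delta_pos": [0, -1, 65]}

```text
$.moves[0]: bad value
```

```bash
python3 -c "
from h import *
rel([.5385,-.0755,.147])"
```

```text
t 2.28 tcp [ 0.5385 -0.0746  0.2131] psi 2.969 tilt [-0.0037  0.0039 -1.    ] J [-0.299  0.137  1.606  0.003  1.403 -1.697] F [-0.02  0.35 -0.29] M [ 0.048 -0.184  0.02 ] gap 0.0705
delta mm in tool: [-0.4 -1.1 66.1]
```

>>> send_rows:
  moves:
    - {"delta_pos": [0, -1, 15], "yaw": 0}
    - {"delta_pos": [0, -1, 30], "yaw": 0}
    - {"delta_pos": [0, -1, 45], "yaw": 0}
    - {"delta_pos": [0, -1, 60], "yaw": 0}
    - {"delta_pos": [0, -1, 66], "yaw": 0}

```text
time: 2.7
tool_pos: [0.5364, -0.0749, 0.1447]
orientation: [-0.004, 0.088, 0.996, 0.002]
ft_force: [-1.3, 0.5, -0.3]
finger_gap: 0.0703
```

>>> send_rows:
  moves:
    - {"delta_pos": [0, 0, 0], "yaw": 0}
    - {"delta_pos": [0, 0, 0], "yaw": 0}

```text
time: 2.87
tool_pos: [0.5359, -0.0748, 0.1442]
orientation: [-0.005, 0.088, 0.996, 0.002]
ft_force: [-0.5, 0.4, -0.3]
finger_gap: 0.0708
```

```bash
python3 -c "
from h import *
rel([.5385,-.0755,.147])"
```

```text
t 2.87 tcp [ 0.5359 -0.0748  0.1442] psi 2.965 tilt [-0.0092  0.0056 -0.9999] J [-0.3    0.201  1.681  0.003  1.27  -1.695] F [-0.49  0.41 -0.28] M [ 0.069 -0.181 -0.048] gap 0.0708
delta mm in tool: [-2.6 -0.3 -2.8]
```

>>> send_rows:
  moves:
    - {"delta_pos": [-3, -0.5, -4], "yaw": 0}
    - {"delta_pos": [-3, -0.5, -4], "yaw": 0}
    - {"delta_pos": [-3, -0.5, -4], "yaw": 0}
    - {"delta_pos": [-3, -0.5, -4], "yaw": 0}
    - {"delta_pos": [-3, -0.5, -4], "yaw": 0}
  grip: 1
  grip_force: 5

```text
time: 3.28
tool_pos: [0.5391, -0.0767, 0.1488]
orientation: [-0.004, 0.088, 0.996, 0.001]
ft_force: [-1.7, -8.8, 0.3]
finger_gap: 0.0409
```

>>> send_rows:
  moves:
    - {"delta_pos": [0, 0, 0], "yaw": 0}
    - {"delta_pos": [0, 0, 0], "yaw": 0}

```text
time: 3.45
tool_pos: [0.539, -0.0773, 0.1488]
orientation: [-0.004, 0.088, 0.996, 0.001]
ft_force: [-0.4, -1.3, -0.8]
finger_gap: 0.04
```

```bash
python3 -c "
from h import *
rel([.5385,-.0755,.147])"
```

```text
t 3.45 tcp [ 0.539  -0.0773  0.1488] psi 2.965 tilt [-0.0086  0.0024 -1.    ] J [-0.301  0.202  1.669 -0.     1.279 -1.696] F [-0.42 -1.34 -0.76] M [-0.326 -0.089  0.056] gap 0.04
delta mm in tool: [0.8 1.7 1.8]
```

>>> send_rows:
  moves:
    - {"delta_pos": [0, 0, 0], "yaw": 0.08}
    - {"delta_pos": [0, 0, 0], "yaw": 0.16}
    - {"delta_pos": [0, 0, 0], "yaw": 0.24}
    - {"delta_pos": [0, 0, 0], "yaw": 0.32}
    - {"delta_pos": [0, 0, 0], "yaw": 0.4}
  grip_force: 7

```text
time: 3.87
tool_pos: [0.5387, -0.0783, 0.1488]
orientation: [-0.004, 0.286, 0.958, -0.001]
ft_force: [-1.6, -5.1, -0.1]
finger_gap: 0.0402
```

```bash
cat > st.py <<'E'
from h import *
import sys
n=int(sys.argv[1]) if len(sys.argv)>1 else 0
for i in range(n+1):
    if i: camera("top")
    s=get_obs();w,x,y,z=s["orientation"];M=Ro.from_quat([x,y,z,w]).as_matrix()
    print("t %.2f"%s["time"],"tcp",(s["tool_pos"]*1000).round(1),"psi %.4f"%(np.arctan2(M[1,0],M[0,0])),"tilt",M[:2,2].round(4),"J6 %.4f"%s["joint_pos"][5],"F",s["ft_force"].round(1),"M",s["moment"].round(3),"eff6 %.4f"%s["effort"][5],"gap %.4f"%s["finger_gap"])
E
python3 st.py 3
```

```text
t 3.87 tcp [538.7 -78.3 148.8] psi 2.5615 tilt [-0.0093  0.0004] J6 -1.2919 F [-1.6 -5.1 -0.1] M [-0.614 -0.031  0.124] eff6 -0.6734 gap 0.0402
t 3.92 tcp [538.7 -78.4 148.8] psi 2.5586 tilt [-0.0092  0.0003] J6 -1.2891 F [-0.5 -4.7  0.4] M [-0.711 -0.087 -0.104] eff6 0.0954 gap 0.0393
t 3.97 tcp [538.7 -78.4 148.8] psi 2.5648 tilt [-0.0092  0.0005] J6 -1.2954 F [-1.2 -5.7 -1. ] M [-0.735 -0.004 -0.05 ] eff6 0.3194 gap 0.0397
t 4.02 tcp [538.7 -78.3 148.8] psi 2.5667 tilt [-0.0091  0.0005] J6 -1.2973 F [-0.4 -4.8 -0.8] M [-0.778 -0.005 -0.089] eff6 0.0296 gap 0.0401
```

>>> send_rows:
  moves:
    - {"delta_pos": [-0.5, -1, 0], "yaw": 0.08}
    - {"delta_pos": [-0.5, -1, 0], "yaw": 0.16}
    - {"delta_pos": [-0.5, -1, 0], "yaw": 0.24}
    - {"delta_pos": [-0.5, -1, 0], "yaw": 0.32}
    - {"delta_pos": [-0.5, -1, 0], "yaw": 0.4}

```text
time: 4.43
tool_pos: [0.5381, -0.0796, 0.1487]
orientation: [-0.005, 0.469, 0.883, -0.002]
ft_force: [-1.5, -3.3, 1.4]
finger_gap: 0.0401
```

```bash
python3 st.py 3
```

```text
t 4.43 tcp [538.1 -79.6 148.7] psi 2.1652 tilt [-0.0102  0.0003] J6 -0.8978 F [-1.5 -3.3  1.4] M [-0.507  0.131 -0.023] eff6 -0.8256 gap 0.0401
t 4.48 tcp [538.1 -79.6 148.7] psi 2.1623 tilt [-0.0103  0.0004] J6 -0.8949 F [-1.9 -2.7  0.8] M [-0.484  0.024 -0.101] eff6 0.1409 gap 0.0398
t 4.53 tcp [538.1 -79.6 148.7] psi 2.1684 tilt [-0.0102  0.0005] J6 -0.9011 F [-1.9 -2.9  0.1] M [-0.425  0.109 -0.039] eff6 0.3635 gap 0.0398
t 4.58 tcp [538.1 -79.5 148.7] psi 2.1698 tilt [-0.0102  0.0005] J6 -0.9025 F [-2.9 -2.8  0.2] M [-0.425  0.153 -0.024] eff6 0.0786 gap 0.0400
```

>>> send_rows:
  moves:
    - {"delta_pos": [0, -0.6, 0], "yaw": 0.08}
    - {"delta_pos": [0, -0.6, 0], "yaw": 0.16}
    - {"delta_pos": [0, -0.6, 0], "yaw": 0.24}
    - {"delta_pos": [0, -0.6, 0], "yaw": 0.32}
    - {"delta_pos": [0, -0.6, 0], "yaw": 0.4}

```text
time: 5.0
tool_pos: [0.5369, -0.0801, 0.1487]
orientation: [-0.005, 0.633, 0.774, -0.004]
ft_force: [-3.5, -3.3, 1.8]
finger_gap: 0.0396
```

```bash
python3 st.py 4
```

```text
t 5.00 tcp [536.9 -80.1 148.7] psi 1.7695 tilt [-0.0119  0.0001] J6 -0.5030 F [-3.5 -3.3  1.8] M [-0.502  0.367  0.046] eff6 -0.7317 gap 0.0396
t 5.05 tcp [536.9 -80.1 148.7] psi 1.7666 tilt [-0.0118  0.0001] J6 -0.5001 F [-3.3 -3.3  1.1] M [-0.467  0.385 -0.092] eff6 0.1560 gap 0.0399
t 5.10 tcp [536.8 -80.  148.6] psi 1.7723 tilt [-0.0119  0.0005] J6 -0.5060 F [-3.2 -3.   2.1] M [-0.56   0.451 -0.022] eff6 0.3859 gap 0.0398
t 5.15 tcp [536.8 -79.9 148.6] psi 1.7738 tilt [-0.0119  0.0005] J6 -0.5074 F [-3.8 -3.4  2.1] M [-0.516  0.565  0.055] eff6 0.1903 gap 0.0401
t 5.20 tcp [536.8 -79.9 148.6] psi 1.7737 tilt [-0.0119  0.0005] J6 -0.5074 F [-4.2 -3.2  2.1] M [-0.478  0.544  0.164] eff6 0.0735 gap 0.0398
```

>>> send_rows:
  moves:
    - {"delta_pos": [-0.8, -1.2, 0], "yaw": 0.08}
    - {"delta_pos": [-0.8, -1.2, 0], "yaw": 0.16}
    - {"delta_pos": [-0.8, -1.2, 0], "yaw": 0.24}
    - {"delta_pos": [-0.8, -1.2, 0], "yaw": 0.32}
    - {"delta_pos": [-0.8, -1.2, 0], "yaw": 0.38}

```text
time: 5.62
tool_pos: [0.5355, -0.0804, 0.1486]
orientation: [-0.005, 0.767, 0.642, -0.004]
ft_force: [-3.4, -1.7, 2.4]
finger_gap: 0.0398
```

```bash
python3 st.py 4
```

```text
t 5.62 tcp [535.5 -80.4 148.6] psi 1.3944 tilt [-0.0126  0.0015] J6 -0.1301 F [-3.4 -1.7  2.4] M [-0.272  0.458  0.164] eff6 -0.3409 gap 0.0398
t 5.67 tcp [535.5 -80.4 148.6] psi 1.3927 tilt [-0.0127  0.0014] J6 -0.1284 F [-3.3 -1.4  0.9] M [-0.376  0.398 -0.032] eff6 0.2040 gap 0.0401
t 5.72 tcp [535.6 -80.5 148.6] psi 1.3968 tilt [-0.0126  0.0014] J6 -0.1326 F [-3.4 -1.1  1. ] M [-0.262  0.397 -0.044] eff6 0.2134 gap 0.0400
t 5.77 tcp [535.6 -80.5 148.6] psi 1.3974 tilt [-0.0125  0.0014] J6 -0.1332 F [-2.2 -1.6  2.7] M [-0.264  0.442 -0.104] eff6 -0.0095 gap 0.0400
t 5.82 tcp [535.6 -80.5 148.6] psi 1.3969 tilt [-0.0125  0.0014] J6 -0.1328 F [-4.5 -1.4  2.3] M [-0.214  0.471 -0.118] eff6 -0.0670 gap 0.0402
```

>>> send_rows:
  moves:
    - {"delta_pos": [0, 0, 0], "yaw": 0.05}
    - {"delta_pos": [0, 0, 0], "yaw": 0.1}
    - {"delta_pos": [0, 0, 0], "yaw": 0.1}

```text
time: 6.07
tool_pos: [0.5352, -0.0803, 0.1486]
orientation: [-0.005, 0.797, 0.605, -0.005]
ft_force: [-3.8, -1.9, 0.9]
finger_gap: 0.0398
```

```bash
python3 st.py 5
```

```text
t 6.07 tcp [535.2 -80.3 148.6] psi 1.2983 tilt [-0.0134  0.0016] J6 -0.0341 F [-3.8 -1.9  0.9] M [-0.313  0.611 -0.145] eff6 0.2204 gap 0.0398
t 6.12 tcp [535.2 -80.4 148.6] psi 1.2995 tilt [-0.0134  0.0017] J6 -0.0354 F [-4.5 -1.7  2.4] M [-0.349  0.613 -0.117] eff6 -0.0326 gap 0.0398
t 6.17 tcp [535.2 -80.3 148.6] psi 1.2994 tilt [-0.0134  0.0018] J6 -0.0353 F [-4.8 -1.6  2.2] M [-0.317  0.661 -0.112] eff6 -0.0817 gap 0.0399
t 6.22 tcp [535.2 -80.3 148.6] psi 1.2990 tilt [-0.0133  0.0017] J6 -0.0349 F [-4.2 -1.4  3.4] M [-0.317  0.674 -0.076] eff6 -0.1051 gap 0.0402
t 6.27 tcp [535.2 -80.3 148.6] psi 1.2986 tilt [-0.0134  0.0018] J6 -0.0345 F [-4.6 -1.2  2.9] M [-0.328  0.722 -0.105] eff6 -0.1091 gap 0.0395
t 6.32 tcp [535.2 -80.3 148.6] psi 1.2983 tilt [-0.0134  0.0017] J6 -0.0341 F [-4.7 -0.9  2. ] M [-0.269  0.728 -0.09 ] eff6 -0.1175 gap 0.0400
```

>>> send_rows:
  moves:
    - {"delta_pos": [-0.6, -1.2, 0], "yaw": 0.06}
    - {"delta_pos": [-0.6, -1.2, 0], "yaw": 0.06}
  grip_force: 15

```text
time: 6.48
tool_pos: [0.535, -0.0802, 0.1486]
orientation: [-0.004, 0.814, 0.58, -0.004]
ft_force: [-0.6, -1.1, -0.7]
finger_gap: 0.0397
```

```bash
python3 st.py 4
```

```text
t 6.48 tcp [535.  -80.2 148.6] psi 1.2380 tilt [-0.0106  0.0024] J6 0.0248 F [-0.6 -1.1 -0.7] M [-0.14  -0.162 -0.075] eff6 0.1957 gap 0.0397
t 6.53 tcp [535.  -80.3 148.6] psi 1.2397 tilt [-0.0107  0.0023] J6 0.0232 F [ 0.1 -1.  -0. ] M [-0.073 -0.202 -0.112] eff6 -0.0500 gap 0.0398
t 6.58 tcp [534.9 -80.3 148.6] psi 1.2397 tilt [-0.0109  0.0023] J6 0.0231 F [-0.2  0.5 -0.7] M [-0.031 -0.3   -0.174] eff6 -0.1372 gap 0.0395
t 6.63 tcp [534.9 -80.3 148.6] psi 1.2396 tilt [-0.011   0.0023] J6 0.0233 F [ 1.   0.5 -1.7] M [-0.087 -0.39  -0.194] eff6 -0.1442 gap 0.0400
t 6.68 tcp [534.9 -80.3 148.6] psi 1.2393 tilt [-0.0111  0.0023] J6 0.0236 F [ 1.   0.2 -2.3] M [-0.017 -0.511 -0.16 ] eff6 -0.1393 gap 0.0401
```

>>> send_rows:
  moves:
    - {"delta_pos": [0, 0, 0], "yaw": 0.03}
    - {"delta_pos": [0, 0, 0], "yaw": 0.03}

```text
time: 6.85
tool_pos: [0.5349, -0.0802, 0.1486]
orientation: [-0.004, 0.822, 0.569, -0.004]
ft_force: [-1.3, -0.5, 0.7]
finger_gap: 0.0396
```

```bash
python3 st.py 4
```

```text
t 6.85 tcp [534.9 -80.2 148.6] psi 1.2101 tilt [-0.0115  0.0024] J6 0.0530 F [-1.3 -0.5  0.7] M [-0.107  0.048 -0.066] eff6 0.1199 gap 0.0396
t 6.90 tcp [534.9 -80.2 148.6] psi 1.2106 tilt [-0.0113  0.0024] J6 0.0524 F [-0.7 -0.7  0.3] M [-0.107  0.088 -0.124] eff6 -0.0143 gap 0.0396
t 6.95 tcp [534.9 -80.2 148.6] psi 1.2106 tilt [-0.0113  0.0024] J6 0.0524 F [-0.9 -0.8 -0.2] M [-0.063  0.022 -0.075] eff6 -0.0432 gap 0.0393
t 7.00 tcp [534.8 -80.2 148.6] psi 1.2103 tilt [-0.0113  0.0025] J6 0.0526 F [-1.6 -0.5  0.6] M [-0.118  0.049 -0.047] eff6 -0.0436 gap 0.0397
t 7.05 tcp [534.9 -80.2 148.6] psi 1.2102 tilt [-0.0111  0.0024] J6 0.0527 F [-0.8 -0.3 -0.1] M [-0.068  0.015 -0.018] eff6 -0.0389 gap 0.0400
```

>>> send_rows:
  moves:
    - {"delta_pos": [0, 0, 0], "yaw": 0.04}
    - {"delta_pos": [0, 0, 0], "yaw": 0.04}

```text
time: 7.22
tool_pos: [0.5347, -0.0801, 0.1486]
orientation: [-0.004, 0.834, 0.552, -0.004]
ft_force: [-2.2, -0.2, 0.4]
finger_gap: 0.0399
```

```bash
python3 st.py 4
```

```text
t 7.22 tcp [534.7 -80.1 148.6] psi 1.1702 tilt [-0.0115  0.0025] J6 0.0927 F [-2.2 -0.2  0.4] M [-0.047  0.051 -0.004] eff6 0.2005 gap 0.0399
t 7.27 tcp [534.7 -80.2 148.6] psi 1.1712 tilt [-0.0115  0.0026] J6 0.0917 F [-1.8 -0.   0. ] M [-0.089  0.103  0.014] eff6 0.0572 gap 0.0397
t 7.32 tcp [534.7 -80.1 148.6] psi 1.1714 tilt [-0.0115  0.0026] J6 0.0916 F [-1.1 -0.7  0.4] M [-0.048  0.134 -0.084] eff6 0.0012 gap 0.0400
t 7.37 tcp [534.7 -80.1 148.6] psi 1.1712 tilt [-0.0115  0.0026] J6 0.0918 F [-1.6  0.   1. ] M [-0.027  0.161  0.008] eff6 -0.0052 gap 0.0393
t 7.42 tcp [534.8 -80.1 148.6] psi 1.1710 tilt [-0.0115  0.0026] J6 0.0919 F [-2.2 -0.4  1. ] M [-0.041  0.131 -0.026] eff6 -0.0016 gap 0.0395
```

>>> send_rows:
  moves:
    - {"delta_pos": [0, 0, 0], "yaw": 0.06}
    - {"delta_pos": [0, 0, 0], "yaw": 0.06}

```text
time: 7.58
tool_pos: [0.5346, -0.08, 0.1486]
orientation: [-0.004, 0.85, 0.527, -0.004]
ft_force: [-2.2, 0.1, 1.4]
finger_gap: 0.0398
```

```bash
python3 st.py 4
```

```text
t 7.58 tcp [534.6 -80.  148.6] psi 1.1106 tilt [-0.0119  0.0027] J6 0.1524 F [-2.2  0.1  1.4] M [ 0.004  0.225 -0.04 ] eff6 0.3060 gap 0.0398
t 7.63 tcp [534.6 -80.1 148.6] psi 1.1123 tilt [-0.0119  0.0027] J6 0.1506 F [-2.1 -1.2  1.2] M [ 0.016  0.258 -0.047] eff6 0.0873 gap 0.0398
t 7.68 tcp [534.5 -80.1 148.6] psi 1.1125 tilt [-0.0119  0.0028] J6 0.1504 F [-2.1  0.6  1.8] M [-0.004  0.275 -0.01 ] eff6 -0.0043 gap 0.0395
t 7.73 tcp [534.5 -80.1 148.6] psi 1.1123 tilt [-0.0119  0.0028] J6 0.1506 F [-3.4  0.3  1.4] M [-0.002  0.245  0.011] eff6 -0.0208 gap 0.0403
t 7.78 tcp [534.5 -80.1 148.6] psi 1.1121 tilt [-0.0119  0.0028] J6 0.1508 F [-2.6 -0.6  2. ] M [ 0.014  0.27  -0.044] eff6 -0.0176 gap 0.0398
```

>>> send_rows:
  moves:
    - {"delta_pos": [0, 0, 0], "yaw": 0.06}
    - {"delta_pos": [0, 0, 0], "yaw": 0.06}

```text
time: 7.95
tool_pos: [0.5344, -0.08, 0.1486]
orientation: [-0.004, 0.865, 0.502, -0.005]
ft_force: [-3.2, 1.2, 1.8]
finger_gap: 0.0394
```

```bash
python3 st.py 4
```

```text
t 7.95 tcp [534.4 -80.  148.6] psi 1.0518 tilt [-0.0124  0.003 ] J6 0.2111 F [-3.2  1.2  1.8] M [ 0.038  0.322 -0.088] eff6 0.3128 gap 0.0394
t 8.00 tcp [534.4 -80.  148.6] psi 1.0535 tilt [-0.0123  0.0029] J6 0.2093 F [-3.3  0.1  1.6] M [ 0.087  0.361 -0.019] eff6 0.0946 gap 0.0398
t 8.05 tcp [534.4 -80.  148.6] psi 1.0537 tilt [-0.0123  0.003 ] J6 0.2092 F [-3.3  0.4  2.2] M [ 0.116  0.339 -0.022] eff6 -0.0000 gap 0.0396
t 8.10 tcp [534.3 -80.  148.6] psi 1.0535 tilt [-0.0124  0.003 ] J6 0.2094 F [-2.6  0.1  2.2] M [ 0.074  0.35  -0.046] eff6 -0.0209 gap 0.0397
t 8.15 tcp [534.4 -80.  148.6] psi 1.0533 tilt [-0.0123  0.003 ] J6 0.2096 F [-3.5 -0.1  1.5] M [0.09  0.331 0.005] eff6 -0.0165 gap 0.0396
```

>>> send_rows:
  moves:
    - {"delta_pos": [-0.3, -0.3, 0], "yaw": 0.06}
    - {"delta_pos": [-0.3, -0.3, 0], "yaw": 0.06}

```text
time: 8.32
tool_pos: [0.5342, -0.0799, 0.1486]
orientation: [-0.004, 0.879, 0.476, -0.004]
ft_force: [-3.0, 0.8, 0.8]
finger_gap: 0.0393
```

```bash
python3 st.py 4
```

```text
t 8.32 tcp [534.2 -79.9 148.6] psi 0.9930 tilt [-0.0118  0.0034] J6 0.2694 F [-3.   0.8  0.8] M [0.169 0.151 0.017] eff6 0.3654 gap 0.0393
t 8.37 tcp [534.2 -79.9 148.6] psi 0.9950 tilt [-0.0118  0.0034] J6 0.2675 F [-1.6  1.1  0.6] M [0.149 0.128 0.068] eff6 0.1618 gap 0.0399
t 8.42 tcp [534.2 -79.9 148.6] psi 0.9952 tilt [-0.0118  0.0033] J6 0.2673 F [-2.2  1.2  0.3] M [0.23  0.083 0.031] eff6 0.0641 gap 0.0397
t 8.47 tcp [534.2 -79.8 148.6] psi 0.9950 tilt [-0.0118  0.0034] J6 0.2676 F [-2.2  1.9  0.9] M [0.198 0.109 0.013] eff6 0.0413 gap 0.0398
t 8.52 tcp [534.2 -79.9 148.6] psi 0.9947 tilt [-0.0119  0.0033] J6 0.2678 F [-0.5  1.4  0.7] M [0.264 0.094 0.064] eff6 0.0465 gap 0.0399
```

>>> send_rows:
  moves:
    - {"delta_pos": [0, 0, 0], "yaw": 0.05}
    - {"delta_pos": [0, 0, 0], "yaw": 0.05}

```text
time: 8.68
tool_pos: [0.5341, -0.0798, 0.1486]
orientation: [-0.004, 0.891, 0.455, -0.005]
ft_force: [-2.9, 0.9, 1.3]
finger_gap: 0.0396
```

```bash
python3 st.py 4
```

```text
t 8.68 tcp [534.1 -79.8 148.6] psi 0.9445 tilt [-0.0122  0.0034] J6 0.3181 F [-2.9  0.9  1.3] M [ 0.089  0.327 -0.121] eff6 0.1467 gap 0.0396
t 8.73 tcp [534.  -79.8 148.6] psi 0.9458 tilt [-0.0122  0.0035] J6 0.3167 F [-3.2  0.3  1.8] M [ 0.163  0.288 -0.152] eff6 -0.0479 gap 0.0395
t 8.78 tcp [534.  -79.8 148.6] psi 0.9459 tilt [-0.0122  0.0035] J6 0.3166 F [-2.8  1.2  1.7] M [ 0.225  0.364 -0.12 ] eff6 -0.1192 gap 0.0397
t 8.83 tcp [534.  -79.8 148.6] psi 0.9457 tilt [-0.0122  0.0035] J6 0.3167 F [-2.9  1.7  1. ] M [ 0.154  0.267 -0.117] eff6 -0.1244 gap 0.0398
t 8.88 tcp [534.  -79.8 148.6] psi 0.9456 tilt [-0.0122  0.0035] J6 0.3169 F [-3.1  0.2  1.7] M [ 0.164  0.368 -0.155] eff6 -0.1217 gap 0.0395
```

>>> send_rows:
  moves:
    - {"delta_pos": [-0.3, -0.3, 0], "yaw": 0.06}
    - {"delta_pos": [-0.3, -0.3, 0], "yaw": 0.12}
    - {"delta_pos": [-0.3, -0.3, 0], "yaw": 0.18}
    - {"delta_pos": [-0.3, -0.3, 0], "yaw": 0.22}

```text
time: 9.22
tool_pos: [0.5334, -0.0791, 0.1486]
orientation: [-0.005, 0.935, 0.354, -0.005]
ft_force: [-3.6, 2.6, 2.5]
finger_gap: 0.04
```

```bash
python3 st.py 5
```

```text
t 9.22 tcp [533.4 -79.1 148.6] psi 0.7248 tilt [-0.0127  0.0048] J6 0.5375 F [-3.6  2.6  2.5] M [0.576 0.379 0.328] eff6 0.0068 gap 0.0400
t 9.27 tcp [533.4 -79.2 148.6] psi 0.7240 tilt [-0.0127  0.0047] J6 0.5383 F [-3.6  1.9  2.1] M [0.532 0.326 0.12 ] eff6 0.3270 gap 0.0400
t 9.32 tcp [533.4 -79.2 148.5] psi 0.7270 tilt [-0.0127  0.0047] J6 0.5353 F [-4.4  3.4  2.1] M [0.579 0.383 0.091] eff6 0.3259 gap 0.0397
t 9.37 tcp [533.4 -79.2 148.6] psi 0.7276 tilt [-0.0126  0.0047] J6 0.5348 F [-2.5  2.9  3.2] M [0.695 0.371 0.153] eff6 0.1760 gap 0.0397
t 9.42 tcp [533.4 -79.2 148.6] psi 0.7274 tilt [-0.0126  0.0047] J6 0.5349 F [-3.4  3.5  2.4] M [0.735 0.406 0.079] eff6 0.1465 gap 0.0399
t 9.47 tcp [533.4 -79.2 148.6] psi 0.7271 tilt [-0.0126  0.0047] J6 0.5352 F [-3.8  3.6  2. ] M [0.816 0.423 0.108] eff6 0.1470 gap 0.0399
```

>>> send_rows:
  moves:
    - {"delta_pos": [0, -1, 0], "yaw": 0.04}
    - {"delta_pos": [0, -1, 0], "yaw": 0.04}

```text
time: 9.63
tool_pos: [0.5333, -0.0791, 0.1486]
orientation: [-0.003, 0.942, 0.337, -0.005]
ft_force: [-1.5, 1.0, -0.4]
finger_gap: 0.0397
```

```bash
python3 st.py 5
```

```text
t 9.63 tcp [533.3 -79.1 148.6] psi 0.6871 tilt [-0.0112  0.0033] J6 0.5762 F [-1.5  1.  -0.4] M [0.129 0.035 0.073] eff6 0.2665 gap 0.0397
t 9.68 tcp [533.3 -79.1 148.6] psi 0.6882 tilt [-0.0113  0.0035] J6 0.5750 F [-0.3 -0.1  0.4] M [ 0.025 -0.033 -0.008] eff6 0.1277 gap 0.0396
t 9.73 tcp [533.3 -79.1 148.6] psi 0.6882 tilt [-0.0114  0.0037] J6 0.5748 F [ 0.1 -0.1  0.1] M [ 0.089 -0.052  0.073] eff6 0.0615 gap 0.0394
t 9.78 tcp [533.3 -79.1 148.6] psi 0.6880 tilt [-0.0115  0.0037] J6 0.5750 F [-0.1 -0.2 -0.4] M [ 0.016 -0.103  0.044] eff6 0.0505 gap 0.0398
t 9.83 tcp [533.3 -79.1 148.6] psi 0.6878 tilt [-0.0115  0.0037] J6 0.5752 F [ 0.2 -0.9 -0.3] M [-0.013 -0.157  0.056] eff6 0.0553 gap 0.0396
t 9.88 tcp [533.3 -79.1 148.6] psi 0.6876 tilt [-0.0114  0.0037] J6 0.5754 F [-1.   0.1 -0.8] M [-0.116 -0.244  0.036] eff6 0.0619 gap 0.0397
```

>>> send_rows:
  moves:
    - {"delta_pos": [0, 0, 0], "yaw": 0.05}
    - {"delta_pos": [0, 0, 0], "yaw": 0.05}

```text
time: 10.05
tool_pos: [0.5332, -0.079, 0.1486]
orientation: [-0.004, 0.95, 0.313, -0.005]
ft_force: [-1.6, 0.7, -0.0]
finger_gap: 0.0397
```

```bash
python3 st.py 4
```

```text
t 10.05 tcp [533.2 -79.  148.6] psi 0.6369 tilt [-0.0118  0.0042] J6 0.6259 F [-1.6  0.7 -0. ] M [ 0.164  0.083 -0.007] eff6 0.3124 gap 0.0397
t 10.10 tcp [533.2 -79.  148.6] psi 0.6387 tilt [-0.0117  0.0041] J6 0.6243 F [-2.   1.9  0.9] M [0.256 0.141 0.008] eff6 0.1357 gap 0.0399
t 10.15 tcp [533.2 -78.9 148.6] psi 0.6389 tilt [-0.0117  0.004 ] J6 0.6240 F [-1.9  1.9  0.4] M [ 0.265  0.123 -0.006] eff6 0.0542 gap 0.0395
t 10.20 tcp [533.2 -78.9 148.6] psi 0.6388 tilt [-0.0117  0.004 ] J6 0.6242 F [-2.1  1.2  0.5] M [0.209 0.136 0.091] eff6 0.0332 gap 0.0395
t 10.25 tcp [533.2 -79.  148.6] psi 0.6386 tilt [-0.0116  0.0039] J6 0.6244 F [-2.3  1.4  0.5] M [0.295 0.094 0.073] eff6 0.0351 gap 0.0398
```

>>> send_rows:
  moves:
    - {"delta_pos": [0, -0.2, 0], "yaw": 0.05}
    - {"delta_pos": [0, -0.2, 0], "yaw": 0.05}

```text
time: 10.42
tool_pos: [0.5331, -0.0788, 0.1486]
orientation: [-0.004, 0.957, 0.29, -0.005]
ft_force: [-0.7, 0.9, -0.3]
finger_gap: 0.0398
```

```bash
python3 st.py 4
```

```text
t 10.42 tcp [533.1 -78.8 148.6] psi 0.5882 tilt [-0.0116  0.0039] J6 0.6751 F [-0.7  0.9 -0.3] M [0.203 0.068 0.069] eff6 0.2871 gap 0.0398
t 10.47 tcp [533.1 -78.8 148.6] psi 0.5900 tilt [-0.0116  0.0039] J6 0.6733 F [-1.   0.8  0.1] M [0.192 0.037 0.087] eff6 0.1955 gap 0.0395
t 10.52 tcp [533.1 -78.8 148.6] psi 0.5903 tilt [-0.0116  0.0039] J6 0.6730 F [-0.9  1.8 -0.3] M [0.21  0.052 0.097] eff6 0.1143 gap 0.0397
t 10.57 tcp [533.1 -78.8 148.6] psi 0.5901 tilt [-0.0116  0.0039] J6 0.6732 F [-1.  -0.1 -0.2] M [0.221 0.06  0.127] eff6 0.0904 gap 0.0395
t 10.62 tcp [533.1 -78.8 148.6] psi 0.5899 tilt [-0.0116  0.0039] J6 0.6734 F [-1.1  1.   0.3] M [0.146 0.052 0.091] eff6 0.0934 gap 0.0401
```

>>> send_rows:
  moves:
    - {"delta_pos": [0, 0, 0], "yaw": 0.04}
    - {"delta_pos": [0, 0, 0], "yaw": 0.04}

```text
time: 10.78
tool_pos: [0.533, -0.0787, 0.1486]
orientation: [-0.004, 0.962, 0.271, -0.005]
ft_force: [-1.5, 0.5, 0.2]
finger_gap: 0.0399
```

```bash
python3 st.py 4
```

```text
t 10.78 tcp [533.  -78.7 148.6] psi 0.5496 tilt [-0.0118  0.004 ] J6 0.7137 F [-1.5  0.5  0.2] M [ 0.209  0.133 -0.131] eff6 0.1306 gap 0.0399
t 10.83 tcp [533.1 -78.7 148.6] psi 0.5507 tilt [-0.0117  0.004 ] J6 0.7126 F [-2.   1.7  1.6] M [ 0.218  0.174 -0.058] eff6 -0.0239 gap 0.0396
t 10.88 tcp [533.  -78.7 148.6] psi 0.5508 tilt [-0.0117  0.0041] J6 0.7125 F [-1.8  1.4  0.8] M [ 0.305  0.144 -0.126] eff6 -0.0813 gap 0.0395
t 10.93 tcp [533.1 -78.7 148.6] psi 0.5506 tilt [-0.0117  0.0041] J6 0.7126 F [-1.6  2.1  1.7] M [ 0.278  0.113 -0.076] eff6 -0.0814 gap 0.0395
t 10.98 tcp [533.1 -78.7 148.6] psi 0.5505 tilt [-0.0117  0.0041] J6 0.7127 F [-1.2  1.1  0.5] M [ 0.252  0.14  -0.123] eff6 -0.0801 gap 0.0398
```

>>> send_rows:
  moves:
    - {"delta_pos": [0, -0.2, 0], "yaw": 0.07}
    - {"delta_pos": [0, -0.2, 0], "yaw": 0.14}
    - {"delta_pos": [0, -0.2, 0], "yaw": 0.2}
    - {"delta_pos": [0, -0.2, 0], "yaw": 0.25}
    - {"delta_pos": [0, -0.2, 0], "yaw": 0.25}

```text
time: 11.4
tool_pos: [0.5326, -0.0778, 0.1486]
orientation: [-0.004, 0.989, 0.15, -0.006]
ft_force: [-2.4, 3.5, 2.1]
finger_gap: 0.0398
```

```bash
python3 st.py 4
```

```text
t 11.40 tcp [532.6 -77.8 148.6] psi 0.3008 tilt [-0.0125  0.0053] J6 0.9629 F [-2.4  3.5  2.1] M [0.604 0.255 0.108] eff6 0.4358 gap 0.0398
t 11.45 tcp [532.7 -77.9 148.6] psi 0.3024 tilt [-0.0124  0.0053] J6 0.9612 F [-2.8  3.3  1.3] M [0.765 0.281 0.097] eff6 0.2126 gap 0.0397
t 11.50 tcp [532.7 -77.9 148.6] psi 0.3025 tilt [-0.0124  0.0053] J6 0.9611 F [-3.8  3.5  2.4] M [0.738 0.269 0.111] eff6 0.1232 gap 0.0400
t 11.55 tcp [532.6 -77.9 148.6] psi 0.3023 tilt [-0.0124  0.0053] J6 0.9614 F [-2.5  3.9  2.2] M [0.848 0.295 0.15 ] eff6 0.1066 gap 0.0397
t 11.60 tcp [532.7 -77.9 148.6] psi 0.3019 tilt [-0.0124  0.0053] J6 0.9617 F [-3.4  4.5  2.8] M [0.866 0.332 0.126] eff6 0.1148 gap 0.0398
```

>>> send_rows:
  moves:
    - {"delta_pos": [-0.3, -1, 0], "yaw": 0.05}
    - {"delta_pos": [-0.3, -1, 0], "yaw": 0.05}

```text
time: 11.77
tool_pos: [0.5326, -0.0776, 0.1486]
orientation: [-0.003, 0.992, 0.126, -0.005]
ft_force: [0.4, 0.9, -0.5]
finger_gap: 0.0396
```

```bash
python3 st.py 4
```

```text
t 11.77 tcp [532.6 -77.6 148.6] psi 0.2521 tilt [-0.0111  0.0038] J6 1.0129 F [ 0.4  0.9 -0.5] M [ 0.176 -0.095  0.102] eff6 0.4041 gap 0.0396
t 11.82 tcp [532.6 -77.6 148.6] psi 0.2535 tilt [-0.0112  0.004 ] J6 1.0113 F [-1.5  0.6 -0.3] M [ 0.147 -0.122  0.108] eff6 0.2104 gap 0.0398
t 11.87 tcp [532.6 -77.6 148.6] psi 0.2535 tilt [-0.0113  0.0041] J6 1.0112 F [-0.1  0.6  0.4] M [ 0.128 -0.14   0.097] eff6 0.1275 gap 0.0396
t 11.92 tcp [532.5 -77.6 148.6] psi 0.2532 tilt [-0.0114  0.0042] J6 1.0115 F [ 0.4  1.8 -0.4] M [ 0.069 -0.256  0.093] eff6 0.1157 gap 0.0396
t 11.97 tcp [532.5 -77.6 148.6] psi 0.2529 tilt [-0.0114  0.0042] J6 1.0117 F [ 0.2 -0.9 -0.7] M [-0.015 -0.261  0.079] eff6 0.1228 gap 0.0395
```

>>> send_rows:
  moves:
    - {"delta_pos": [0, 0, 0], "yaw": 0.04}
    - {"delta_pos": [0, 0, 0], "yaw": 0.04}

```text
time: 12.13
tool_pos: [0.5325, -0.0775, 0.1486]
orientation: [-0.003, 0.994, 0.106, -0.005]
ft_force: [-0.4, 2.4, 0.2]
finger_gap: 0.0398
```

```bash
python3 st.py 4
```

```text
t 12.13 tcp [532.5 -77.5 148.6] psi 0.2130 tilt [-0.0115  0.0047] J6 1.0515 F [-0.4  2.4  0.2] M [ 0.365 -0.003  0.125] eff6 0.4153 gap 0.0398
t 12.18 tcp [532.5 -77.5 148.6] psi 0.2143 tilt [-0.0115  0.0046] J6 1.0503 F [-1.1  1.4 -0.1] M [0.347 0.003 0.126] eff6 0.2689 gap 0.0396
t 12.23 tcp [532.5 -77.5 148.6] psi 0.2144 tilt [-0.0114  0.0045] J6 1.0502 F [-1.   1.3  0.9] M [ 0.398 -0.06   0.173] eff6 0.2023 gap 0.0398
t 12.28 tcp [532.5 -77.5 148.6] psi 0.2142 tilt [-0.0115  0.0045] J6 1.0505 F [0.  2.3 1. ] M [0.375 0.004 0.171] eff6 0.1885 gap 0.0397
t 12.33 tcp [532.5 -77.5 148.6] psi 0.2140 tilt [-0.0114  0.0045] J6 1.0507 F [-0.   1.3  0.3] M [ 0.417 -0.065  0.132] eff6 0.1934 gap 0.0399
```

>>> send_rows:
  moves:
    - {"delta_pos": [0, 0, 0], "yaw": 0.03}
    - {"delta_pos": [0, 0, 0], "yaw": 0.03}

```text
time: 12.5
tool_pos: [0.5325, -0.0774, 0.1486]
orientation: [-0.003, 0.996, 0.092, -0.005]
ft_force: [-0.8, 1.6, 0.4]
finger_gap: 0.0398
```

```bash
python3 st.py 4
```

```text
t 12.50 tcp [532.5 -77.4 148.6] psi 0.1841 tilt [-0.0115  0.0046] J6 1.0806 F [-0.8  1.6  0.4] M [ 0.375 -0.065  0.197] eff6 0.3416 gap 0.0398
t 12.55 tcp [532.5 -77.3 148.6] psi 0.1852 tilt [-0.0114  0.0046] J6 1.0796 F [-0.3  2.1  0.4] M [0.387 0.019 0.276] eff6 0.3360 gap 0.0398
t 12.60 tcp [532.5 -77.4 148.6] psi 0.1854 tilt [-0.0114  0.0046] J6 1.0794 F [-1.6  2.5  0.1] M [ 0.42  -0.016  0.257] eff6 0.2877 gap 0.0396
t 12.65 tcp [532.5 -77.3 148.6] psi 0.1852 tilt [-0.0114  0.0046] J6 1.0796 F [-0.5  1.8 -0. ] M [ 0.389 -0.04   0.285] eff6 0.2726 gap 0.0397
t 12.70 tcp [532.5 -77.4 148.6] psi 0.1850 tilt [-0.0115  0.0046] J6 1.0798 F [-1.3  3.3  0.9] M [ 0.409 -0.016  0.283] eff6 0.2761 gap 0.0398
```

At ψ≈0.185 both Mz and the joint 6 effort rose steadily to about 0.28 N·m. The ridges before that peaked at about 0.1, so this is the stop, pressed gently. I'll let go so the dial settles at zero clicks, then regrip.

>>> send_rows:
  moves:
    - {"delta_pos": [0, 0, 0], "yaw": 0}
    - {"delta_pos": [0, 0, 0], "yaw": 0}
    - {"delta_pos": [0, 0, 0], "yaw": 0}
    - {"delta_pos": [0, 0, 0], "yaw": 0}
    - {"delta_pos": [0, 0, 0], "yaw": 0}
  grip: -0.2

```text
time: 13.12
tool_pos: [0.5326, -0.0777, 0.1486]
orientation: [-0.003, 0.996, 0.092, -0.005]
ft_force: [0.3, -0.4, 0.3]
finger_gap: 0.0562
```

```bash
python3 st.py 3
```

```text
t 13.12 tcp [532.6 -77.7 148.6] psi 0.1847 tilt [-0.0112  0.0042] J6 1.0798 F [ 0.3 -0.4  0.3] M [-0.042  0.034  0.021] eff6 -0.0002 gap 0.0562
t 13.17 tcp [532.6 -77.6 148.6] psi 0.1847 tilt [-0.0113  0.0044] J6 1.0798 F [-0.2 -0.1 -0.2] M [ 0.016 -0.017  0.022] eff6 -0.0003 gap 0.0563
t 13.22 tcp [532.6 -77.5 148.6] psi 0.1848 tilt [-0.0113  0.0044] J6 1.0798 F [0.3 0.1 0.1] M [ 0.038 -0.014  0.023] eff6 -0.0003 gap 0.0563
t 13.27 tcp [532.5 -77.5 148.6] psi 0.1849 tilt [-0.0114  0.0045] J6 1.0798 F [-0.2  0.2 -0.5] M [-0.022  0.021  0.024] eff6 -0.0004 gap 0.0563
```

>>> send_rows:
  moves:
    - {"delta_pos": [3.6, 0, 0], "yaw": 0}
    - {"delta_pos": [3.6, 0, 0], "yaw": 0}

```text
time: 13.43
tool_pos: [0.5367, -0.0768, 0.1487]
orientation: [-0.003, 0.996, 0.092, -0.005]
ft_force: [-0.9, -0.5, -0.4]
finger_gap: 0.0564
```

>>> send_rows:
  moves:
    - {"delta_pos": [0, 0, 0], "yaw": 0}
    - {"delta_pos": [0, 0, 0], "yaw": 0}
    - {"delta_pos": [0, 0, 0], "yaw": 0}
    - {"delta_pos": [0, 0, 0], "yaw": 0}
    - {"delta_pos": [0, 0, 0], "yaw": 0}
  grip: 1
  grip_force: 20

```text
time: 13.85
tool_pos: [0.5367, -0.0767, 0.1486]
orientation: [-0.003, 0.996, 0.092, -0.005]
ft_force: [-0.5, 1.4, 0.4]
finger_gap: 0.0397
```

```bash
python3 st.py 3
```

```text
t 13.85 tcp [536.7 -76.7 148.6] psi 0.1850 tilt [-0.0107  0.0045] J6 1.0831 F [-0.5  1.4  0.4] M [ 0.1   -0.045  0.049] eff6 0.0155 gap 0.0397
t 13.90 tcp [536.7 -76.7 148.7] psi 0.1850 tilt [-0.0106  0.0045] J6 1.0831 F [ 0.1 -0.1 -0.6] M [ 0.041 -0.044  0.033] eff6 0.0178 gap 0.0396
t 13.95 tcp [536.7 -76.7 148.7] psi 0.1849 tilt [-0.0106  0.0045] J6 1.0831 F [-0.3  0.5 -0.9] M [0.075 0.066 0.02 ] eff6 0.0200 gap 0.0393
t 14.00 tcp [536.7 -76.7 148.7] psi 0.1850 tilt [-0.0107  0.0045] J6 1.0831 F [-0.1  0.7  0.5] M [ 0.13  -0.057  0.043] eff6 0.0221 gap 0.0395
```

>>> send_rows:
  moves:
    - {"delta_pos": [0, 0, 0], "yaw": -0.06}
    - {"delta_pos": [0, 0, 0], "yaw": -0.12}
    - {"delta_pos": [0, 0, 0], "yaw": -0.12}

```text
time: 14.25
tool_pos: [0.5366, -0.0767, 0.1486]
orientation: [-0.003, 0.988, 0.152, -0.005]
ft_force: [-0.1, 0.8, -1.2]
finger_gap: 0.0395
```

```bash
python3 st.py 4
```

```text
t 14.25 tcp [536.6 -76.7 148.6] psi 0.3059 tilt [-0.0107  0.0046] J6 0.9622 F [-0.1  0.8 -1.2] M [ 0.035 -0.017  0.029] eff6 -0.4097 gap 0.0395
t 14.30 tcp [536.6 -76.7 148.7] psi 0.3037 tilt [-0.0106  0.0046] J6 0.9643 F [ 0.2  0.2 -0. ] M [ 0.006  0.004 -0.014] eff6 -0.1584 gap 0.0394
t 14.35 tcp [536.6 -76.7 148.7] psi 0.3035 tilt [-0.0107  0.0045] J6 0.9646 F [-0.   1.8  0.7] M [ 0.039  0.027 -0.02 ] eff6 -0.0529 gap 0.0395
t 14.40 tcp [536.7 -76.7 148.7] psi 0.3037 tilt [-0.0107  0.0045] J6 0.9644 F [0.2 0.2 0.6] M [ 0.047 -0.    -0.004] eff6 -0.0273 gap 0.0395
t 14.45 tcp [536.7 -76.7 148.7] psi 0.3039 tilt [-0.0106  0.0045] J6 0.9642 F [-0.5  0.6 -0.7] M [ 0.007 -0.018 -0.018] eff6 -0.0306 gap 0.0398
```

>>> send_rows:
  moves:
    - {"delta_pos": [0, 0, 0], "yaw": -0.05}
    - {"delta_pos": [0, 0, 0], "yaw": -0.1}
    - {"delta_pos": [0, 0, 0], "yaw": -0.15}
    - {"delta_pos": [0, 0, 0], "yaw": -0.15}

```text
time: 14.78
tool_pos: [0.5366, -0.0766, 0.1487]
orientation: [-0.003, 0.974, 0.225, -0.005]
ft_force: [-0.0, 1.6, -0.8]
finger_gap: 0.0394
```

```bash
python3 st.py 4
```

```text
t 14.78 tcp [536.6 -76.6 148.7] psi 0.4543 tilt [-0.0107  0.0047] J6 0.8139 F [-0.   1.6 -0.8] M [ 0.027 -0.107  0.117] eff6 -0.2219 gap 0.0394
t 14.83 tcp [536.6 -76.6 148.7] psi 0.4526 tilt [-0.0107  0.0047] J6 0.8155 F [-0.9  0.3  0. ] M [ 0.06  -0.033  0.086] eff6 0.0016 gap 0.0394
t 14.88 tcp [536.6 -76.6 148.6] psi 0.4525 tilt [-0.0107  0.0047] J6 0.8157 F [-0.2  1.2  0.3] M [ 0.033 -0.082  0.115] eff6 0.0840 gap 0.0395
t 14.93 tcp [536.6 -76.6 148.6] psi 0.4527 tilt [-0.0107  0.0047] J6 0.8155 F [ 1.   0.4 -0.1] M [ 0.077 -0.011  0.021] eff6 0.0882 gap 0.0398
t 14.98 tcp [536.6 -76.6 148.7] psi 0.4529 tilt [-0.0107  0.0047] J6 0.8153 F [0.4 1.  1.3] M [ 0.09  -0.016  0.052] eff6 0.0847 gap 0.0394
```

>>> send_rows:
  moves:
    - {"delta_pos": [0, 0, 0], "yaw": -0.06}
    - {"delta_pos": [0, 0, 0], "yaw": -0.12}
    - {"delta_pos": [0, 0, 0], "yaw": -0.18}
    - {"delta_pos": [0, 0, 0], "yaw": -0.25}
    - {"delta_pos": [0, 0, 0], "yaw": -0.25}

```text
time: 15.4
tool_pos: [0.5366, -0.0766, 0.1487]
orientation: [-0.004, 0.939, 0.344, -0.004]
ft_force: [-0.8, 1.6, 0.0]
finger_gap: 0.0397
```

```bash
python3 st.py 4
```

```text
t 15.40 tcp [536.6 -76.6 148.7] psi 0.7030 tilt [-0.0108  0.0047] J6 0.5651 F [-0.8  1.6  0. ] M [-0.053  0.014 -0.025] eff6 -0.4813 gap 0.0397
t 15.45 tcp [536.6 -76.6 148.7] psi 0.7007 tilt [-0.0108  0.0047] J6 0.5675 F [-0.   1.8 -0.6] M [-0.005 -0.04  -0.04 ] eff6 -0.2720 gap 0.0396
t 15.50 tcp [536.6 -76.6 148.7] psi 0.7005 tilt [-0.0108  0.0047] J6 0.5677 F [-0.6  0.9  1. ] M [ 0.004 -0.072 -0.085] eff6 -0.1546 gap 0.0397
t 15.55 tcp [536.6 -76.6 148.7] psi 0.7007 tilt [-0.0107  0.0047] J6 0.5674 F [-0.6  1.2 -0.4] M [-0.086  0.02  -0.157] eff6 -0.1266 gap 0.0396
t 15.60 tcp [536.6 -76.6 148.7] psi 0.7011 tilt [-0.0108  0.0047] J6 0.5671 F [-0.5 -0.   0. ] M [-0.09  -0.009 -0.151] eff6 -0.1348 gap 0.0395
```

>>> send_rows:
  moves:
    - {"delta_pos": [0, 0, 0], "yaw": -0.05}
    - {"delta_pos": [0, 0, 0], "yaw": -0.1}
    - {"delta_pos": [0, 0, 0], "yaw": -0.15}
    - {"delta_pos": [0, 0, 0], "yaw": -0.15}

```text
time: 15.93
tool_pos: [0.5365, -0.0765, 0.1487]
orientation: [-0.004, 0.911, 0.413, -0.004]
ft_force: [-0.8, 0.7, 0.3]
finger_gap: 0.0399
```

```bash
python3 st.py 4
```

```text
t 15.93 tcp [536.5 -76.5 148.7] psi 0.8513 tilt [-0.0109  0.0048] J6 0.4170 F [-0.8  0.7  0.3] M [-0.036 -0.101 -0.036] eff6 -0.3498 gap 0.0399
t 15.98 tcp [536.6 -76.5 148.7] psi 0.8494 tilt [-0.0108  0.0048] J6 0.4188 F [-0.5  1.5  0.1] M [ 0.031 -0.075 -0.043] eff6 -0.1650 gap 0.0397
t 16.03 tcp [536.6 -76.5 148.7] psi 0.8492 tilt [-0.0108  0.0048] J6 0.4190 F [-1.7  2.4  0.1] M [ 0.004 -0.086 -0.023] eff6 -0.0728 gap 0.0397
t 16.08 tcp [536.5 -76.5 148.6] psi 0.8495 tilt [-0.0109  0.0049] J6 0.4187 F [-0.9  2.3  0.1] M [ 0.021 -0.092 -0.051] eff6 -0.0521 gap 0.0399
t 16.13 tcp [536.5 -76.5 148.7] psi 0.8498 tilt [-0.0109  0.0049] J6 0.4184 F [-0.   1.8  0.5] M [ 0.038 -0.044 -0.116] eff6 -0.0589 gap 0.0400
```

The first ridge crossing is clear (torque −0.03 to +0.085). The reading at ψ=0.85 is ambiguous, so I'll probe in fine steps.

>>> send_rows:
  moves:
    - {"delta_pos": [0, 0, 0], "yaw": -0.04}
    - {"delta_pos": [0, 0, 0], "yaw": -0.04}
    - {"delta_pos": [0, 0, 0], "yaw": -0.04}

```text
time: 16.38
tool_pos: [0.5365, -0.0764, 0.1487]
orientation: [-0.005, 0.903, 0.43, -0.004]
ft_force: [0.0, 1.7, 0.6]
finger_gap: 0.0399
```

```bash
python3 st.py 3
```

```text
t 16.38 tcp [536.5 -76.4 148.7] psi 0.8887 tilt [-0.011   0.0049] J6 0.3795 F [0.  1.7 0.6] M [-0.008 -0.066  0.102] eff6 0.0801 gap 0.0399
t 16.43 tcp [536.5 -76.4 148.7] psi 0.8888 tilt [-0.0109  0.0049] J6 0.3794 F [-1.7  2.4 -0.6] M [ 0.032 -0.056  0.081] eff6 0.0851 gap 0.0396
t 16.48 tcp [536.5 -76.4 148.7] psi 0.8889 tilt [-0.011   0.0049] J6 0.3793 F [-1.4  2.   1.2] M [-0.024 -0.069  0.096] eff6 0.0827 gap 0.0397
t 16.53 tcp [536.5 -76.4 148.6] psi 0.8891 tilt [-0.0111  0.0049] J6 0.3791 F [-0.7  2.1  1.2] M [-0.    -0.091  0.059] eff6 0.0809 gap 0.0395
```

>>> send_rows:
  moves:
    - {"delta_pos": [0, 0, 0], "yaw": -0.04}
    - {"delta_pos": [0, 0, 0], "yaw": -0.04}
    - {"delta_pos": [0, 0, 0], "yaw": -0.04}

```text
time: 16.78
tool_pos: [0.5365, -0.0764, 0.1487]
orientation: [-0.005, 0.894, 0.448, -0.004]
ft_force: [-1.3, 1.8, 0.0]
finger_gap: 0.0392
```

```bash
python3 st.py 3
```

```text
t 16.78 tcp [536.5 -76.4 148.7] psi 0.9283 tilt [-0.011   0.0049] J6 0.3400 F [-1.3  1.8  0. ] M [ 0.049 -0.115  0.177] eff6 0.1693 gap 0.0392
t 16.83 tcp [536.5 -76.4 148.6] psi 0.9284 tilt [-0.011  0.005] J6 0.3399 F [-1.2  2.3  0.2] M [ 0.043 -0.053  0.204] eff6 0.1803 gap 0.0397
t 16.88 tcp [536.5 -76.4 148.7] psi 0.9284 tilt [-0.011  0.005] J6 0.3398 F [-1.4  2.7  1.2] M [ 0.101 -0.099  0.194] eff6 0.1730 gap 0.0396
t 16.93 tcp [536.5 -76.4 148.7] psi 0.9286 tilt [-0.011  0.005] J6 0.3397 F [-1.1  2.1  1.4] M [ 0.021 -0.153  0.132] eff6 0.1702 gap 0.0398
```

>>> send_rows:
  moves:
    - {"delta_pos": [0, 0, 0], "yaw": -0.06}
    - {"delta_pos": [0, 0, 0], "yaw": -0.13}
    - {"delta_pos": [0, 0, 0], "yaw": -0.13}
    - {"delta_pos": [0, 0, 0], "yaw": -0.13}

```text
time: 17.27
tool_pos: [0.5365, -0.0764, 0.1487]
orientation: [-0.005, 0.864, 0.504, -0.003]
ft_force: [-1.2, 1.9, 0.6]
finger_gap: 0.0395
```

```bash
python3 st.py 3
```

```text
t 17.27 tcp [536.5 -76.4 148.7] psi 1.0563 tilt [-0.011  0.005] J6 0.2119 F [-1.2  1.9  0.6] M [ 0.013 -0.027 -0.072] eff6 -0.1096 gap 0.0395
t 17.32 tcp [536.5 -76.4 148.7] psi 1.0564 tilt [-0.011  0.005] J6 0.2117 F [-1.1  2.5  0.6] M [ 0.046 -0.104 -0.041] eff6 -0.0826 gap 0.0395
t 17.37 tcp [536.5 -76.4 148.7] psi 1.0568 tilt [-0.011   0.0049] J6 0.2114 F [-0.5  2.2  0.2] M [-0.005 -0.076 -0.078] eff6 -0.0835 gap 0.0396
t 17.42 tcp [536.5 -76.4 148.7] psi 1.0572 tilt [-0.011   0.0049] J6 0.2110 F [-1.1  1.9  0.7] M [-0.02  -0.081 -0.085] eff6 -0.0840 gap 0.0399
```

>>> send_rows:
  moves:
    - {"delta_pos": [0, 0, 0], "yaw": -0.05}
    - {"delta_pos": [0, 0, 0], "yaw": -0.1}
    - {"delta_pos": [0, 0, 0], "yaw": -0.1}
    - {"delta_pos": [0, 0, 0], "yaw": -0.1}

```text
time: 17.75
tool_pos: [0.5364, -0.0764, 0.1487]
orientation: [-0.005, 0.838, 0.546, -0.003]
ft_force: [-1.2, 1.1, 1.0]
finger_gap: 0.0399
```

```bash
python3 st.py 3
```

```text
t 17.75 tcp [536.4 -76.4 148.7] psi 1.1553 tilt [-0.0111  0.0049] J6 0.1129 F [-1.2  1.1  1. ] M [-0.01  -0.125 -0.087] eff6 -0.1426 gap 0.0399
t 17.80 tcp [536.4 -76.4 148.7] psi 1.1554 tilt [-0.0111  0.005 ] J6 0.1128 F [-1.9  2.5  1.1] M [ 0.009 -0.07  -0.137] eff6 -0.1034 gap 0.0396
t 17.85 tcp [536.4 -76.4 148.7] psi 1.1557 tilt [-0.0112  0.005 ] J6 0.1125 F [-1.7  1.3  1.1] M [-0.037 -0.032 -0.097] eff6 -0.1043 gap 0.0399
t 17.90 tcp [536.4 -76.4 148.7] psi 1.1561 tilt [-0.0111  0.005 ] J6 0.1122 F [-0.8  1.1  1.8] M [ 0.023 -0.068 -0.109] eff6 -0.1147 gap 0.0394
```

>>> send_rows:
  moves:
    - {"delta_pos": [0, 0, 0], "yaw": -0.07}
    - {"delta_pos": [0, 0, 0], "yaw": -0.07}
    - {"delta_pos": [0, 0, 0], "yaw": -0.07}

```text
time: 18.15
tool_pos: [0.5364, -0.0763, 0.1487]
orientation: [-0.005, 0.818, 0.575, -0.003]
ft_force: [-1.0, 2.3, 0.5]
finger_gap: 0.0397
```

```bash
python3 st.py 3
```

```text
t 18.15 tcp [536.4 -76.3 148.7] psi 1.2243 tilt [-0.0112  0.005 ] J6 0.0439 F [-1.   2.3  0.5] M [ 0.056 -0.122  0.041] eff6 0.0053 gap 0.0397
t 18.20 tcp [536.4 -76.3 148.7] psi 1.2245 tilt [-0.0112  0.005 ] J6 0.0438 F [-1.9  1.4  1.2] M [ 0.098 -0.051  0.077] eff6 0.0522 gap 0.0397
t 18.25 tcp [536.4 -76.3 148.7] psi 1.2247 tilt [-0.0112  0.005 ] J6 0.0435 F [-2.   2.3  1.6] M [ 0.131 -0.123  0.023] eff6 0.0546 gap 0.0399
t 18.30 tcp [536.4 -76.3 148.7] psi 1.2250 tilt [-0.0112  0.0051] J6 0.0433 F [-2.2  1.6  1.6] M [ 0.077 -0.013  0.04 ] eff6 0.0460 gap 0.0397
```

>>> send_rows:
  moves:
    - {"delta_pos": [0, 0, 0], "yaw": -0.06}
    - {"delta_pos": [0, 0, 0], "yaw": -0.06}
    - {"delta_pos": [0, 0, 0], "yaw": -0.06}

```text
time: 18.55
tool_pos: [0.5363, -0.0763, 0.1487]
orientation: [-0.005, 0.801, 0.599, -0.003]
ft_force: [-1.4, 2.5, 1.3]
finger_gap: 0.0394
```

```bash
python3 st.py 3
```

```text
t 18.55 tcp [536.3 -76.3 148.7] psi 1.2836 tilt [-0.0113  0.0051] J6 -0.0153 F [-1.4  2.5  1.3] M [ 0.131 -0.075  0.175] eff6 0.1695 gap 0.0394
t 18.60 tcp [536.3 -76.3 148.7] psi 1.2838 tilt [-0.0114  0.0051] J6 -0.0154 F [-2.5  3.1  1.3] M [ 0.099 -0.028  0.192] eff6 0.1907 gap 0.0396
t 18.65 tcp [536.3 -76.2 148.7] psi 1.2840 tilt [-0.0114  0.0051] J6 -0.0156 F [-2.9  2.4  1.8] M [ 0.09  -0.013  0.187] eff6 0.1894 gap 0.0393
t 18.70 tcp [536.3 -76.3 148.7] psi 1.2842 tilt [-0.0113  0.0051] J6 -0.0159 F [-1.5  1.   1. ] M [ 0.13  -0.016  0.192] eff6 0.1877 gap 0.0396
```

>>> send_rows:
  moves:
    - {"delta_pos": [0, 0, 0], "yaw": -0.05}
    - {"delta_pos": [0, 0, 0], "yaw": -0.09}
    - {"delta_pos": [0, 0, 0], "yaw": -0.09}
    - {"delta_pos": [0, 0, 0], "yaw": -0.09}

```text
time: 19.03
tool_pos: [0.5363, -0.0763, 0.1487]
orientation: [-0.006, 0.774, 0.634, -0.003]
ft_force: [-1.3, 0.6, 0.4]
finger_gap: 0.0396
```

```bash
python3 st.py 4
```

```text
t 19.03 tcp [536.3 -76.3 148.7] psi 1.3725 tilt [-0.0113  0.0051] J6 -0.1042 F [-1.3  0.6  0.4] M [0.122 0.012 0.042] eff6 0.0115 gap 0.0396
t 19.08 tcp [536.3 -76.3 148.6] psi 1.3727 tilt [-0.0114  0.0051] J6 -0.1044 F [-2.4  1.5  1.2] M [ 0.049 -0.084  0.013] eff6 0.0153 gap 0.0395
t 19.13 tcp [536.3 -76.3 148.7] psi 1.3729 tilt [-0.0114  0.0051] J6 -0.1047 F [-2.5  1.3  2.1] M [ 0.052 -0.025 -0.011] eff6 0.0137 gap 0.0393
t 19.18 tcp [536.3 -76.3 148.7] psi 1.3732 tilt [-0.0114  0.005 ] J6 -0.1049 F [-2.   1.9  0.5] M [ 0.034 -0.054  0.044] eff6 0.0135 gap 0.0395
t 19.23 tcp [536.3 -76.3 148.7] psi 1.3734 tilt [-0.0113  0.0051] J6 -0.1051 F [-1.3  2.1  0.7] M [ 0.042 -0.016  0.043] eff6 0.0121 gap 0.0397
```

Three ridges crossed. The tool turned back 1.19 rad against the expected 1.178 for three clicks, and the torque is now about 0 at a rest place. Letting go.

>>> send_rows:
  moves:
    - {"delta_pos": [0, 0, 0], "yaw": 0}
    - {"delta_pos": [0, 0, 0], "yaw": 0}
    - {"delta_pos": [0, 0, 0], "yaw": 0}
    - {"delta_pos": [0, 0, 0], "yaw": 0}
    - {"delta_pos": [0, 0, 0], "yaw": 0}
  grip: -0.4

```text
time: 19.65
tool_pos: [0.5365, -0.0765, 0.1487]
orientation: [-0.005, 0.773, 0.634, -0.003]
ft_force: [0.0, 0.9, -0.4]
finger_gap: 0.0652
```

>>> send_rows:
  moves:
    - {"delta_pos": [0, 0, 0], "yaw": 0}
    - {"delta_pos": [0, 0, 0], "yaw": 0}
    - {"delta_pos": [0, 0, 0], "yaw": 0}
    - {"delta_pos": [0, 0, 0], "yaw": 0}
    - {"delta_pos": [0, 0, 0], "yaw": 0}

```text
time: 20.07
tool_pos: [0.5365, -0.0766, 0.1487]
orientation: [-0.005, 0.773, 0.634, -0.003]
ft_force: [0.3, -0.1, -0.8]
finger_gap: 0.0659
```

```bash
python3 st.py 1
```

```text
t 20.07 tcp [536.5 -76.6 148.7] psi 1.3731 tilt [-0.0111  0.0048] J6 -0.1050 F [ 0.3 -0.1 -0.8] M [-0.041 -0.08  -0.065] eff6 -0.0007 gap 0.0659
t 20.12 tcp [536.5 -76.5 148.7] psi 1.3732 tilt [-0.0111  0.0048] J6 -0.1050 F [-0.1  0.5  0.5] M [-0.052 -0.078  0.022] eff6 -0.0008 gap 0.0657
```

>>> send_rows:
  moves:
    - {"delta_pos": [0, 0, -10], "yaw": 0}
    - {"delta_pos": [0, 0, -25], "yaw": 0}
    - {"delta_pos": [0, 0, -40], "yaw": 0}
    - {"delta_pos": [0, 0, -55], "yaw": 0}
    - {"delta_pos": [0, 0, -70], "yaw": 0}

```text
time: 20.53
tool_pos: [0.5374, -0.0769, 0.2203]
orientation: [-0.005, 0.773, 0.634, -0.003]
ft_force: [0.0, -0.1, 0.5]
finger_gap: 0.0659
```

```bash
python3 st.py 0; python3 - <<'E'
from h import *
# machine frame: axis from grip contact ~ (0.536,-0.0768); camera (0.5385,-0.0765)
a=np.deg2rad(14.86);ex=np.array([np.cos(a),np.sin(a)]);ey=np.array([-ex[1],ex[0]])
for o in([.536,-.0768],[.5385,-.0765]):
    o=np.array(o)
    for x in(-.095,-.033,0,.036,.05): print(o,x,(o+.135*ey+x*ex).round(4))
p,d=camera("top");cv2.imwrite("pics/top2.png",cv2.resize(p[120:260,260:440,::-1],None,fx=4,fy=4,interpolation=2))
E
```

```text
t 20.53 tcp [537.4 -76.9 220.3] psi 1.3732 tilt [-0.0104  0.0046] J6 -0.1050 F [ 0.  -0.1  0.5] M [-0.02  -0.064  0.02 ] eff6 -0.0016 gap 0.0659
[ 0.536  -0.0768] -0.095 [0.4096 0.0293]
[ 0.536  -0.0768] -0.033 [0.4695 0.0452]
[ 0.536  -0.0768] 0 [0.5014 0.0537]
[ 0.536  -0.0768] 0.036 [0.5362 0.0629]
[ 0.536  -0.0768] 0.05 [0.5497 0.0665]
[ 0.5385 -0.0765] -0.095 [0.4121 0.0296]
[ 0.5385 -0.0765] -0.033 [0.472  0.0455]
[ 0.5385 -0.0765] 0 [0.5039 0.054 ]
[ 0.5385 -0.0765] 0.036 [0.5387 0.0632]
[ 0.5385 -0.0765] 0.05 [0.5522 0.0668]
```

View pics/top2.png

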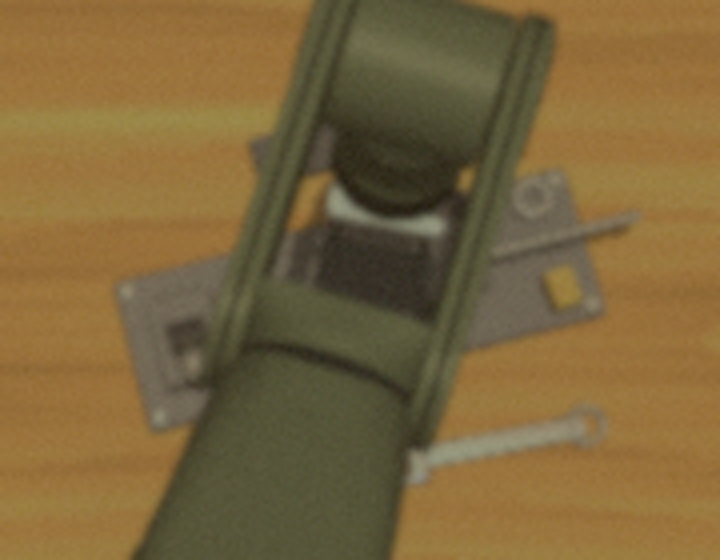

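The lever still leans to −x in the picture, with its ball at about (192,360), and the bystanders look undisturbed. Next I shut the fingers and move to the lever's −x side.

```bash
python3 -c "
from h import *
rel([.4245,.033,.2])"
```

```text
t 20.58 tcp [ 0.5396 -0.0775  0.224 ] psi 1.373 tilt [-0.0041  0.0027 -1.    ] J [-3.020e-01  1.320e-01  1.589e+00  1.000e-03  1.425e+00 -1.050e-01] F [ 0.38 -0.24  2.02] M [ 0.042 -0.108 -0.03 ] gap 0.0654
delta mm in tool: [  85.7 -134.4   24.7]
```

>>> send_rows:
  moves:
    - {"delta_pos": [17, -27, 0], "yaw": -0.09}
    - {"delta_pos": [34, -54, 0], "yaw": -0.18}
    - {"delta_pos": [51, -81, 0], "yaw": -0.27}
    - {"delta_pos": [68, -108, 5], "yaw": -0.36}
    - {"delta_pos": [86, -134.5, 15], "yaw": -0.46}
  grip: 1
  grip_force: 20

```text
time: 21.0
tool_pos: [0.4244, 0.0338, 0.211]
orientation: [-0.001, 0.607, 0.795, 0.001]
ft_force: [0.7, -0.0, -0.9]
finger_gap: 0.0361
```

>>> send_rows:
  moves:
    - {"delta_pos": [0, 0, 0], "yaw": 0}
    - {"delta_pos": [0, 0, 0], "yaw": 0}

```text
time: 21.17
tool_pos: [0.4233, 0.0348, 0.2108]
orientation: [-0.001, 0.606, 0.795, 0.001]
ft_force: [0.8, -0.0, 0.1]
finger_gap: 0.0226
```

```bash
python3 - <<'E'
from h import *
rel([.4245,.033,.09])
for n in("scene","top"):
    p,d=camera(n);cv2.imwrite(f"pics/{n}3.png",p[:,:,::-1])
p=cv2.imread("pics/scene3.png")[130:300,240:400];cv2.imwrite("pics/scene3z.png",cv2.resize(p,None,fx=3.5,fy=3.5,interpolation=2))
E
```

```text
t 21.17 tcp [0.4233 0.0348 0.2108] psi 1.839 tilt [-6.0e-04  2.2e-03 -1.0e+00] J [-0.124 -0.13   1.879  0.002  1.393 -0.393] F [ 0.77 -0.01  0.05] M [-0.018 -0.111  0.033] gap 0.0226
delta mm in tool: [ -2.3   0.7 120.8]
```

View pics/scene3z.png

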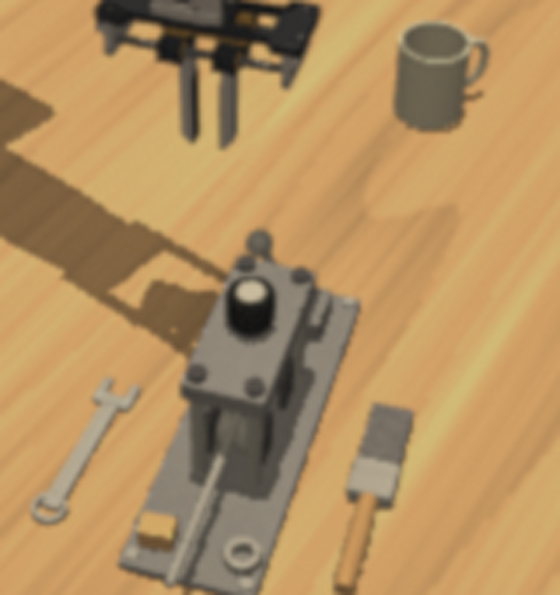

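The nearly shut fingers stand clear of the lever ball at (258,243), on its −x side. Going down.

>>> send_rows:
  moves:
    - {"delta_pos": [-2, 1, 24], "yaw": 0}
    - {"delta_pos": [-2, 1, 48], "yaw": 0}
    - {"delta_pos": [-2, 1, 72], "yaw": 0}
    - {"delta_pos": [-2, 1, 96], "yaw": 0}
    - {"delta_pos": [-2, 1, 120], "yaw": 0}

```text
time: 21.68
tool_pos: [0.429, 0.0309, 0.0914]
orientation: [0.001, 0.608, 0.794, 0.002]
ft_force: [-0.2, -0.2, -0.1]
finger_gap: 0.0008
```

```bash
python3 - <<'E'
from h import *
rel([.512,.057,.09])
p,d=camera("top");cv2.imwrite("pics/top4.png",cv2.resize(p[130:270,240:420,::-1],None,fx=4,fy=4,interpolation=2))
E
```

```text
t 21.68 tcp [0.429  0.0309 0.0914] psi 1.834 tilt [ 0.0037  0.0012 -1.    ] J [-0.131  0.028  1.998  0.002  1.112 -0.396] F [-0.17 -0.21 -0.13] M [ 0.047 -0.129  0.017] gap 0.0008
delta mm in tool: [ 3.6 86.9  1.7]
```

View pics/top4.png

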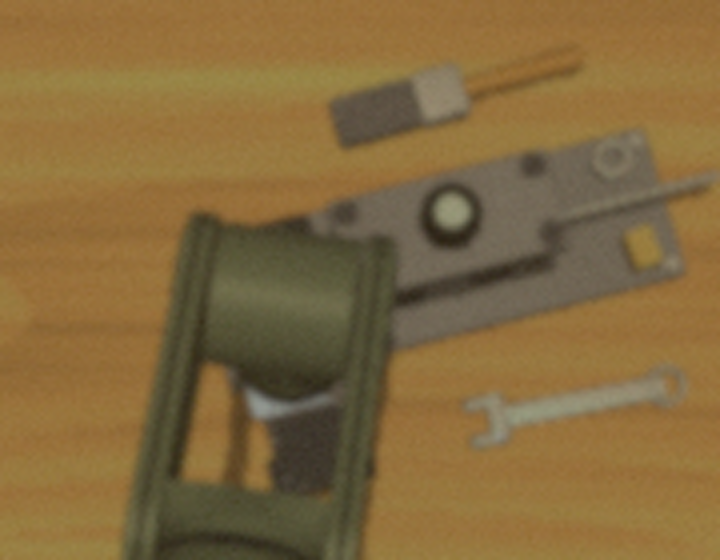

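>>> send_rows:
  moves:
    - {"delta_pos": [3, 12, 0], "yaw": 0}
    - {"delta_pos": [3, 24, 0], "yaw": 0}
    - {"delta_pos": [3, 36, 0], "yaw": 0}
    - {"delta_pos": [3, 48, 0], "yaw": 0}
    - {"delta_pos": [3, 60, 0], "yaw": 0}

```text
time: 22.15
tool_pos: [0.4837, 0.049, 0.0874]
orientation: [-0.003, 0.609, 0.793, -0.001]
ft_force: [-0.2, -0.5, 1.4]
finger_gap: 0.0005
```

```bash
python3 - <<'E'
from h import *
rel([.512,.057,.09])
E
```

```text
t 22.15 tcp [0.4837 0.049  0.0874] psi 1.832 tilt [-0.0056  0.0019 -1.    ] J [-0.078  0.159  1.864  0.002  1.125 -0.341] F [-0.2  -0.5   1.36] M [-0.13   0.099 -0.043] gap 0.0005
delta mm in tool: [ 0.5 29.4 -2.8]
```

>>> send_rows:
  moves:
    - {"delta_pos": [0, 5, 0], "yaw": 0}
    - {"delta_pos": [0, 10, 0], "yaw": 0}
    - {"delta_pos": [0, 15, 0], "yaw": 0}
    - {"delta_pos": [0, 20, 0], "yaw": 0}

```text
time: 22.48
tool_pos: [0.5032, 0.0537, 0.0873]
orientation: [-0.003, 0.609, 0.793, -0.001]
ft_force: [-0.4, -0.1, -0.9]
finger_gap: 0.0006
```

```bash
python3 - <<'E'
from h import *
rel([.512,.057,.09])
E
```

```text
t 22.48 tcp [0.5032 0.0537 0.0873] psi 1.832 tilt [-0.0061  0.0015 -1.    ] J [-6.600e-02  1.990e-01  1.816e+00  1.000e-03  1.133e+00 -3.270e-01] F [-0.45 -0.11 -0.91] M [-0.172  0.105  0.018] gap 0.0006
delta mm in tool: [ 0.9  9.3 -2.7]
```

>>> send_rows:
  moves:
    - {"delta_pos": [0, 3, -1], "yaw": 0}
    - {"delta_pos": [0, 6, -1], "yaw": 0}
    - {"delta_pos": [0, 8, -1], "yaw": 0}

```text
time: 22.73
tool_pos: [0.5109, 0.0558, 0.0882]
orientation: [-0.003, 0.609, 0.793, -0.001]
ft_force: [-1.1, -0.1, -0.3]
finger_gap: 0.0006
```

```bash
python3 - <<'E'
from h import *
rel([.512,.057,.09])
E
```

```text
t 22.73 tcp [0.5109 0.0558 0.0882] psi 1.832 tilt [-0.0066  0.0016 -1.    ] J [-6.100e-02  2.140e-01  1.796e+00  1.000e-03  1.139e+00 -3.220e-01] F [-1.11 -0.13 -0.26] M [-0.061  0.094  0.006] gap 0.0006
delta mm in tool: [ 0.9  1.3 -1.8]
```

>>> send_rows:
  moves:
    - {"delta_pos": [0, 2, -1], "yaw": 0}
    - {"delta_pos": [0, 4, -1], "yaw": 0}

```text
time: 22.9
tool_pos: [0.5122, 0.0564, 0.0886]
orientation: [-0.005, 0.609, 0.793, -0.004]
ft_force: [-9.7, -4.0, 4.3]
finger_gap: 0.0002
```

```bash
python3 - <<'E'
from h import *
rel([.512,.057,.09])
E
```

```text
t 22.9 tcp [0.5122 0.0564 0.0886] psi 1.832 tilt [-1.280e-02  3.000e-04 -9.999e-01] J [-5.800e-02  2.200e-01  1.787e+00 -1.000e-03  1.147e+00 -3.190e-01] F [-9.75 -4.    4.3 ] M [-0.673  1.551  0.005] gap 0.0002
delta mm in tool: [ 0.7 -0.1 -1.4]
```

A force of about 10 N appeared right where the end of the swing was expected. I'll back off, lift and check.

>>> send_rows:
  moves:
    - {"delta_pos": [0, -12, 0], "yaw": 0}
    - {"delta_pos": [0, -24, 0], "yaw": 0}
    - {"delta_pos": [0, -40, 0], "yaw": 0}
    - {"delta_pos": [0, -60, 0], "yaw": 0}
    - {"delta_pos": [0, -85, 0], "yaw": 0}

```text
time: 23.32
tool_pos: [0.4313, 0.0344, 0.0904]
orientation: [-0.004, 0.609, 0.793, -0.003]
ft_force: [-1.2, -1.1, 0.2]
finger_gap: 0.0004
```

>>> send_rows:
  moves:
    - {"delta_pos": [0, -15, -30], "yaw": 0}
    - {"delta_pos": [0, -20, -60], "yaw": 0}
    - {"delta_pos": [0, -20, -90], "yaw": 0}
    - {"delta_pos": [0, -20, -120], "yaw": 0}
    - {"delta_pos": [0, -20, -120], "yaw": 0}

```text
time: 23.73
tool_pos: [0.4183, 0.0287, 0.2179]
orientation: [0.003, 0.609, 0.793, 0.001]
ft_force: [0.9, 0.0, 0.1]
finger_gap: 0.0006
```

```bash
python3 - <<'E'
from h import *
rel([.39,.02,.2])
a=np.deg2rad(14.86);o=np.array([.5375,-.0768]);ex=np.array([np.cos(a),np.sin(a)]);ey=np.array([-ex[1],ex[0]])
for n in("scene","top"):
    p,d=camera(n);cv2.imwrite(f"pics/{n}5.png",p[:,:,::-1])
    P=cloud(n,d).reshape(-1,3);l=np.c_[(P[:,:2]-o)@ex,(P[:,:2]-o)@ey,P[:,2]]
    m=(abs(l[:,0])<.065)&(l[:,1]>.1)&(l[:,1]<.17)&(l[:,2]>.06)&(l[:,2]<.14)
    print(n,m.sum(),(l[m].mean(0)*1000).round(0) if m.sum() else "")
p=cv2.imread("pics/scene5.png")[130:300,240:400];cv2.imwrite("pics/scene5z.png",cv2.resize(p,None,fx=3.5,fy=3.5,interpolation=2))
E
```

```text
t 23.73 tcp [0.4183 0.0287 0.2179] psi 1.833 tilt [ 0.0062 -0.0013 -1.    ] J [-0.138 -0.155  1.885 -0.     1.404 -0.4  ] F [0.87 0.02 0.13] M [-0.025 -0.144  0.042] gap 0.0006
delta mm in tool: [ -1.  -29.7  17.8]
scene 60 [ 33. 129. 101.]
top 0
```

View pics/scene5z.png

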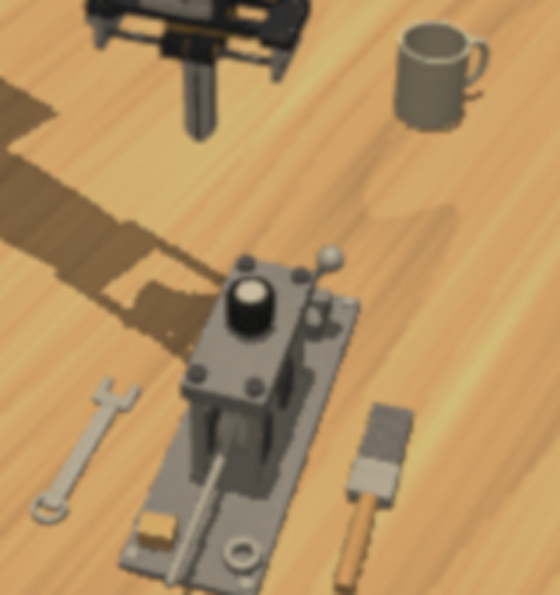

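View pics/top5.png

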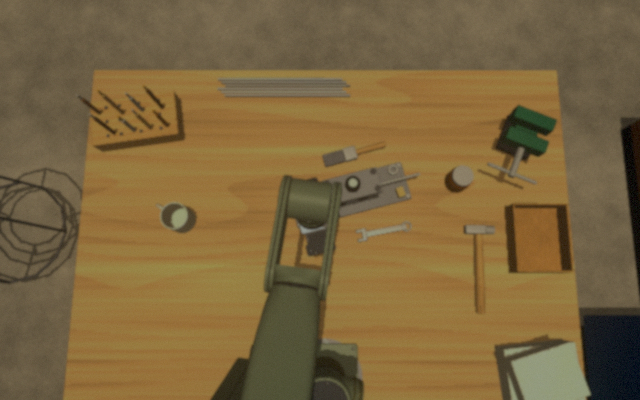

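The scene view shows the lever leaning to +x, with its ball at about (330,258) and measured at machine x ≈ +33 mm, z ≈ 101 mm. The start was −33 mm and the end is expected near +36 mm. All the bystanders are where they were, and the robot touches nothing.

```bash
python3 -c "
from rig import *
print(close_job())"
```

```text
the job is handed in; nothing more can be done
None
```

The dial is set three clicks back from its stop, the lock lever is swung over to +x, and the job is handed in. `close_job` gave no verdict.

- **Stop:** I turned the dial clockwise until the torque rose steadily to about 0.28 N·m. The ridges on the way peaked at about 0.1–0.15. Then I let go so it could settle at zero clicks.
- **Three clicks back:** I regripped on centre and turned back 1.19 rad; three clicks is 1.178 rad. The torque changed sign at three ridges, and it was about 0 at the last rest place before I let go.
- **Lever:** I pushed it with shut fingers until about 10 N showed it was against its end. Afterwards the camera put the ball at about +33 mm in machine x, against about −33 mm at the start.
- **Last checks:** The robot was clear of everything, no bystander had visibly moved, and the clock stood at about 24 s of the 72 s allowed.

**Disagreements:**
- **Slip on the way to the stop:** with the lighter grip, the tool turned about half a click more than the dial. I counted the clicks from the stop, so this should not matter.
- **Dial axis:** the cameras and the grip contact put it 2–3 mm apart. I used the grip position.
- **Ridge spacing:** on the way back the ridges measured 0.44 and 0.35 rad apart instead of 0.39 each, though their sum is right. The click count rests on torque alone, because the roller height cannot be read.

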